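Load the sample jars into the carrier in reverse order

ROBOT

A 6-joint arm with a two-finger parallel gripper is mounted at the origin on the work surface. World frame = base frame: x ahead of the robot, y to its left, z up, the work surface at z = 0. Lengths are in mm, angles in rad, forces in N, time in s.
With the tool pointing down it reaches from about 400 to 825 mm from the base axis. Payload 7 kg.
Tool frame: the origin (TCP) lies on the mounting face of the last link; the fingertips stand 178 mm ahead of it and the grasp point (between the pads) lies 159 mm ahead of it; z points along the fingers, y is the direction in which the jaws open and shut (so a half turn about z gives the same grasp; the last joint's range is limited). The gripper opens to 88 mm and grips with 3 to 60 N. Pads are 19 mm wide; open, the fingers measure 130 mm over their backs; the gripper's body (78 mm by 193 mm) begins 47 mm behind the grasp point.
Start: joints at [-0.89, 0.359, 0.012, 0, -1.224, -0.288], TCP at [258.347, -623.581, 404.661] pointing down, gripper open.
Joint ranges: [-3.07, 3.07], [-1.43, 2.12], [-1.02, 1.25], [-3.03, 1.67], [-3.05, -0], [-3.03, 3.03]. Speed limits (rad/s): [2.39, 2.39, 3.01, 3.14, 3.14, 3.14].

INTERFACE

Orientations are given as a unit quaternion [w, x, y, z].
In Python, from station import sense, get_image, camera_params, close_job gives the robot as it stands. The module is installed in compiled form; this text tells all that it offers.
- The arm moves only by the shell command python3 -m jog 'ROWS' [FORCE]. ROWS is JSON, a list of rows, each a list of 5 numbers: the finger opening in m, from 0 to 0.0876, then the shift along the tool's x, y, z in m, then the turn about the tool's z in rad. A call has 1 to 5 rows; each row is the pose to reach, as a shift and turn from the pose commanded when the call began, along the tool's axes at that moment; what a row does not reach only later rows make up. A row lasts 1/8 s, in which the tool goes at most 62.5 mm and 10.7 degrees, less where a joint would pass 70% of its speed; a pose out of reach is approached as far as the arm can. A call with a gripper value outside its range is refused whole. The fingers move at their own pace and stop on an object; FORCE is the grip in N (left out, the last holds). Time passes only in rows, so rows that repeat a pose let the fingers close. It gives the time, the measured TCP pose, the force and the opening at its end, in the units of the state.
- sense(): the state, without advancing time (a new reading comes with each control period).
- get_image(name): name is "scene" or "side" or "wrist"; returns (picture, depth): 480x640x3 uint8, red, green, blue; 480x640 float32, mm along the optical axis (not along the pixel's ray), 0 where there is no reading.
- camera_params(name): a dict with "mtx" (3x3 intrinsics, pixels), "position" and "orientation" of the camera in the world; the wrist camera has in their place "mount" (4x4, takes a point from camera to tool coordinates, whose origin is the TCP and whose axes are the flange's). Camera axes: x right, y down, z forward; pixel columns grow to the right and rows downward; lengths in mm; the calibration is good to about 2 mm. A picture is of the moment at which its call begins: read the wrist's pose just before it. camera_params takes no time and is no camera call.
- close_job(): hands the job in, once; it reports no verdict.
The state is a dict: "time_s": time; "qpos": joint angles; "qd": joint speeds; "joint_efforts": joint torques, N m; "tool_pos": TCP position; "eef_rot": TCP orientation; "wrist_force": force on the tool from outside, world axes, zero at the start; "moment": the same for the moment, N m; "width": finger opening in mm.
Only numpy, scipy, OpenCV 4.12 (cv2) and the standard library are available. Lean on these libraries where they do the work, as an engineer would, in place of code of your own. Each camera call takes 0.05 s, during which the arm holds its last target.

TASK

The four sample jars have drained and must go to the tasting table, where the carrier is read from its other side: move them from the black drain tray into the grey carrier in reverse order, so that the jar now farthest left in the tray ends in the carrier's farthest right well, the next one beside it, and so on to the last. Set each jar down upright on the floor of its well, without dropping it or tipping it over, and leave all four released and still. Leave the beaker and the tumbler where they are.

Things in the scene. Friction and masses are not known exactly. Their poses are not given: they have to be found in the camera images.
- jar_red: Upright round white plastic sample jar with a red screw cap and a red band low on its side; loose, 0.11 to 0.23 kg. 85 mm tall: body 46 mm in diameter up to 64 mm, then the cap, 43 mm in diameter. Origin at the centre of its underside, z up; its yaw means nothing.
- jar_yellow: Upright round white plastic sample jar with a yellow screw cap and a yellow band low on its side; loose, 0.11 to 0.23 kg. 85 mm tall: body 46 mm in diameter up to 64 mm, then the cap, 43 mm in diameter. Origin at the centre of its underside, z up; its yaw means nothing.
- jar_green: Upright round white plastic sample jar with a green screw cap and a green band low on its side; loose, 0.11 to 0.23 kg. 85 mm tall: body 46 mm in diameter up to 64 mm, then the cap, 43 mm in diameter. Origin at the centre of its underside, z up; its yaw means nothing.
- jar_blue: Upright round white plastic sample jar with a blue screw cap and a blue band low on its side; loose, 0.11 to 0.23 kg. 85 mm tall: body 46 mm in diameter up to 64 mm, then the cap, 43 mm in diameter. Origin at the centre of its underside, z up; its yaw means nothing.
- mat_red: Fixed red round rubber mat, 68 mm in diameter and 6 mm thick, in the drain tray; the red jar stands on it at the start, within about 5 mm of its centre. Origin at the centre of its underside (the jar's underside is 6 mm higher).
- mat_yellow: Fixed yellow round rubber mat, 68 mm in diameter and 6 mm thick, in the drain tray; the yellow jar stands on it at the start, within about 5 mm of its centre. Origin at the centre of its underside (the jar's underside is 6 mm higher).
- mat_green: Fixed green round rubber mat, 68 mm in diameter and 6 mm thick, in the drain tray; the green jar stands on it at the start, within about 5 mm of its centre. Origin at the centre of its underside (the jar's underside is 6 mm higher).
- mat_blue: Fixed blue round rubber mat, 68 mm in diameter and 6 mm thick, in the drain tray; the blue jar stands on it at the start, within about 5 mm of its centre. Origin at the centre of its underside (the jar's underside is 6 mm higher).
- drain_tray: Fixed shallow black drain tray, 100 x 340 mm, rim 10 mm high, with its long side running left-right. Origin at the centre of its underside, y along its length to the robot's left, x away from the robot. The four mats lie in a row at y = +120, +40, -40 and -120 mm, x = 0, in any order.
- carrier: Fixed grey carrier block, 85 x 330 mm and 30 mm high, with a dark steel grip loop at each end (374 mm over all). Origin at the centre of its underside, y along its length to the robot's left, x away from the robot. Four square wells, each 58 x 58 mm with flat floor, centres at y = +120, +40, -40 and -120 mm, x = 0; well floor 12 mm above the origin, 18 mm below the block's top. Lies roughly parallel to the tray, nearer to or farther from the robot than it; empty at the start.
- beaker: Bystander: loose empty clear plastic beaker, 90 mm across the mouth, 130 mm tall, standing to the left of the work. Origin at the centre of its underside.
- tumbler: Bystander: loose dark red tumbler with a steel rim, 78 mm in diameter, 110 mm tall, standing to the right of the work. Origin at the centre of its underside.

How it is judged (in metres and radians):
At the end, for the whole second after the job is handed in: Each jar upright (0.1 rad), still and released in a carrier well, within 12 mm of its centre along each side and 4 mm of its floor; order reversed: jar whose mat is at tray y = +120 mm in the well at y = -120, +40 in -40, -40 in +40, -120 in +120 (((y of mat_red in the frame of drain_tray between 0.1 and 0.14 m and y of jar_red in the frame of carrier between -0.132 and -0.108 m) or (y of mat_red in the frame of drain_tray between 0.02 and 0.06 m and y of jar_red in the frame of carrier between -0.052 and -0.028 m) or (y of mat_red in the frame of drain_tray between -0.06 and -0.02 m and y of jar_red in the frame of carrier between 0.028 and 0.052 m) or (y of mat_red in the frame of drain_tray between -0.14 and -0.1 m and y of jar_red in the frame of carrier between 0.108 and 0.132 m)) and x of jar_red in the frame of carrier between -0.012 and 0.012 m and z of jar_red in the frame of carrier between 0.008 and 0.016 m and angle between each of jar_red, jar_yellow, jar_green, jar_blue's own z axis and vertical below 0.1 rad and linear speed of each of jar_red, jar_yellow, jar_green, jar_blue below 0.02 m/s and angular speed of each of jar_red, jar_yellow, jar_green, jar_blue below 0.2 rad/s and contact force between each of jar_red, jar_yellow, jar_green, jar_blue and the fingers below 0.1 N and ((y of mat_yellow in the frame of drain_tray between 0.1 and 0.14 m and y of jar_yellow in the frame of carrier between -0.132 and -0.108 m) or (y of mat_yellow in the frame of drain_tray between 0.02 and 0.06 m and y of jar_yellow in the frame of carrier between -0.052 and -0.028 m) or (y of mat_yellow in the frame of drain_tray between -0.06 and -0.02 m and y of jar_yellow in the frame of carrier between 0.028 and 0.052 m) or (y of mat_yellow in the frame of drain_tray between -0.14 and -0.1 m and y of jar_yellow in the frame of carrier between 0.108 and 0.132 m)) and x of jar_yellow in the frame of carrier between -0.012 and 0.012 m and z of jar_yellow in the frame of carrier between 0.008 and 0.016 m and ((y of mat_green in the frame of drain_tray between 0.1 and 0.14 m and y of jar_green in the frame of carrier between -0.132 and -0.108 m) or (y of mat_green in the frame of drain_tray between 0.02 and 0.06 m and y of jar_green in the frame of carrier between -0.052 and -0.028 m) or (y of mat_green in the frame of drain_tray between -0.06 and -0.02 m and y of jar_green in the frame of carrier between 0.028 and 0.052 m) or (y of mat_green in the frame of drain_tray between -0.14 and -0.1 m and y of jar_green in the frame of carrier between 0.108 and 0.132 m)) and x of jar_green in the frame of carrier between -0.012 and 0.012 m and z of jar_green in the frame of carrier between 0.008 and 0.016 m and ((y of mat_blue in the frame of drain_tray between 0.1 and 0.14 m and y of jar_blue in the frame of carrier between -0.132 and -0.108 m) or (y of mat_blue in the frame of drain_tray between 0.02 and 0.06 m and y of jar_blue in the frame of carrier between -0.052 and -0.028 m) or (y of mat_blue in the frame of drain_tray between -0.06 and -0.02 m and y of jar_blue in the frame of carrier between 0.028 and 0.052 m) or (y of mat_blue in the frame of drain_tray between -0.14 and -0.1 m and y of jar_blue in the frame of carrier between 0.108 and 0.132 m)) and x of jar_blue in the frame of carrier between -0.012 and 0.012 m and z of jar_blue in the frame of carrier between 0.008 and 0.016 m); the robot touches nothing.
It fails at once if a jar is dropped (moves faster than 0.7 m/s with no finger on it) ((linear speed of jar_red above 0.7 m/s and contact force between jar_red and the fingers below 0.05 N) or (linear speed of jar_yellow above 0.7 m/s and contact force between jar_yellow and the fingers below 0.05 N) or (linear speed of jar_green above 0.7 m/s and contact force between jar_green and the fingers below 0.05 N) or (linear speed of jar_blue above 0.7 m/s and contact force between jar_blue and the fingers below 0.05 N)).
It fails at once if a jar is tipped over (more than 0.7 rad) (angle between any of jar_red, jar_yellow, jar_green, jar_blue's own z axis and vertical above 0.7 rad).
It fails at once if the beaker or the tumbler is moved by more than 20 mm (distance of any of beaker, tumbler from where it was at the start of the episode above 0.02 m).
It also fails if it takes over 99 s, if anything falls off the work surface, if the arm or the gripper's body presses on something with over 40 N, if the wrist force passes 120 N, or if a joint passes its speed limit or range.

## Working session

There is one attempt and no reset: what is moved stays moved. The work goes in short steps, Python scripts to look and compute and a shell command to move; the robot and the scene stay as the last step left them, time stands still between calls to the robot, and variables do not carry over. Pictures are saved under pics/ and viewed, and the job is handed in when it is done.

```bash
mkdir -p pics
python3 - <<'E'
from station import *
import cv2
print(sense())
for n in ("scene","side","wrist"):
    im,d=get_image(n); cv2.imwrite(f"pics/{n}0.png",im[:,:,::-1]); print(n,camera_params(n))
E
```

```text
{'time_s': 0.0, 'qpos': array([-8.89904548e-01,  3.59387953e-01,  1.10665147e-02, -3.58927660e-04,
       -1.22410093e+00, -2.88109713e-01]), 'qd': array([ 0.00069374,  0.00211991, -0.00212958,  0.0022435 , -0.0007174 ,
       -0.00149154]), 'joint_efforts': array([-5.29430527e-04, -5.82710767e+01,  2.93052489e+01,  6.99719936e+00,
        6.86201442e-03, -1.89696289e-04]), 'tool_pos': array([ 258.29562354, -623.41510904,  403.7235034 ]), 'eef_rot': array([-2.29362339e-04, -1.95071006e-01,  9.80788771e-01,  7.98040657e-04]), 'wrist_force': array([0.54668837, 0.29344298, 0.17462262]), 'moment': array([-0.02204834, -0.02270133,  0.04320431]), 'width': 87.78982568566785}
scene {'mtx': array([[497.40560728,   0.        , 314.41334412],
       [  0.        , 497.40560728, 243.98684352],
       [  0.        ,   0.        ,   1.        ]]), 'position': array([1286.83610794,   14.74468084,  863.59419581]), 'orientation': array([-0.24479598,  0.64242894,  0.68297219, -0.24679744])}
side {'mtx': array([[504.86893598,   0.        , 319.60878073],
       [  0.        , 504.86893598, 239.12448137],
       [  0.        ,   0.        ,   1.        ]]), 'position': array([205.22538223, 793.42707757, 873.08355617]), 'orientation': array([ 0.08478122, -0.19375125,  0.89942941, -0.38249096])}
wrist {'mtx': array([[404.76379687,   0.        , 309.92653287],
       [  0.        , 404.76379687, 239.96988918],
       [  0.        ,   0.        ,   1.        ]]), 'mount': array([[-4.02323853e-04, -9.69794771e-01, -2.43921997e-01,
         6.50516993e+01],
       [ 9.99998953e-01, -7.29292507e-04,  1.25015633e-03,
        -1.30880645e+00],
       [-1.39028556e-03, -2.43921238e-01,  9.69794049e-01,
         2.03664177e+01],
       [ 0.00000000e+00,  0.00000000e+00,  0.00000000e+00,
         1.00000000e+00]])}
```

View pics/scene0.png

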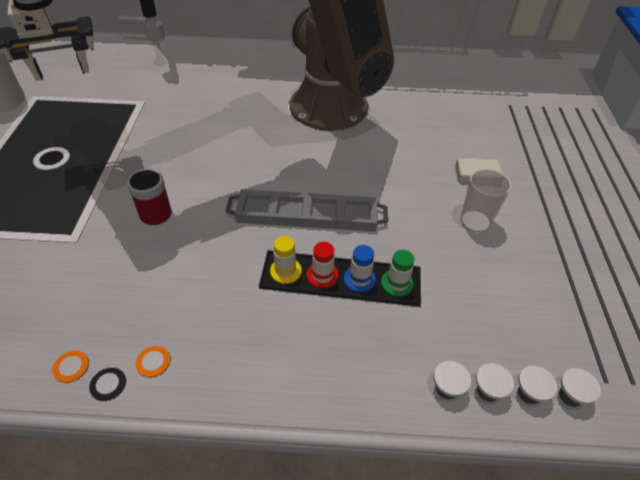

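View pics/side0.png

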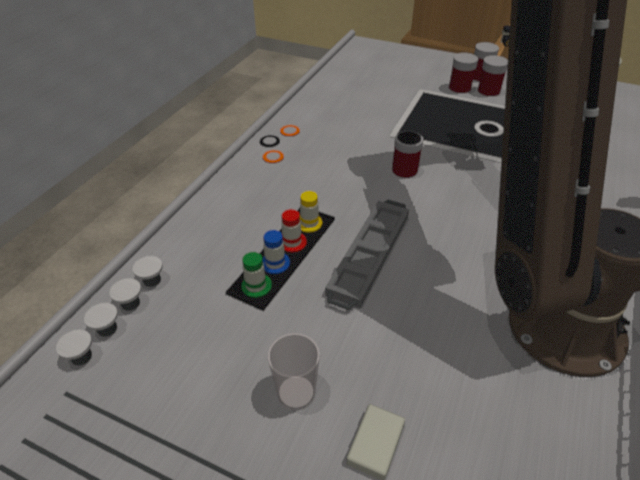

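The scene camera looks back at the robot, so its image right is the robot's left. The caps are yellow (285,244), red (323,251), blue (363,256) and green (402,260). The grey carrier (about 307,210) is nearer the robot and empty, the tumbler is at (150,197) and the beaker at (487,200). From the robot's left the order is green, blue, red, yellow.

```bash
cat > h.py <<'E'
import numpy as np, cv2
from scipy.spatial.transform import Rotation as R
from station import *
def rot(q): return R.from_quat([q[1],q[2],q[3],q[0]]).as_matrix()
def cam(n,s=None):
    p=camera_params(n)
    if n=="wrist":
        s=s or sense(); M=p["mount"]; T=rot(s["eef_rot"])
        return p["mtx"],T@M[:3,:3],T@M[:3,3]+s["tool_pos"]
    return p["mtx"],rot(p["orientation"]),np.array(p["position"])
def ray(c,uv):
    K,Rm,t=c; d=Rm@np.linalg.inv(K)@np.array([uv[0],uv[1],1.]); return t,d/np.linalg.norm(d)
def plane(c,uv,z):
    t,d=ray(c,uv); return t+d*(z-t[2])/d[2]
def two(c1,u1,c2,u2):
    a,d=ray(c1,u1); b,e=ray(c2,u2)
    s=np.linalg.lstsq(np.c_[d,-e],b-a,rcond=None)[0]
    p,q=a+d*s[0],b+e*s[1]; return (p+q)/2,np.linalg.norm(p-q)
def cloud(c,d):
    K,Rm,t=c; v,u=np.mgrid[0:480,0:640]
    P=np.stack([(u-K[0,2])/K[0,0]*d,(v-K[1,2])/K[1,1]*d,d],-1)
    return P@Rm.T+t
def masks(im):
    h=cv2.cvtColor(im,cv2.COLOR_RGB2HSV); H,S,V=h[...,0],h[...,1],h[...,2]
    g=(S>150)&(V>70)
    return dict(red=g&((H<6)|(H>174)),yellow=g&(H>20)&(H<35),green=g&(H>50)&(H<75),blue=g&(H>100)&(H<125))
E
python3 - <<'E'
from h import *
np.set_printoptions(precision=1,suppress=True)
for n in("scene","side"):
    c=cam(n); im,d=get_image(n); P=cloud(c,d)
    tt=P[...,2]
    for k,m in masks(im).items():
        reg=(P[...,0]>400)&(P[...,0]<800)&(abs(P[...,1])<300)
        q=P[m&reg]
        top=q[q[:,2]>q[:,2].max()-6]; low=q[(q[:,2]<25)]
        if len(q):print(n,k,len(q),"ztop",np.percentile(q[:,2],98),"topcent",(top.min(0)+top.max(0))/2,np.ptp(top,axis=0),"mat z",np.median(low[:,2]))
    reg=(P[...,0]>350)&(P[...,0]<800)&(abs(P[...,1])<350)
    q=P[reg&(tt>22)&(tt<38)]; 
    # dominant cluster: carrier top, exclude coloured
    sat=cv2.cvtColor(im,cv2.COLOR_RGB2HSV)[...,1]
    g=reg&(tt>24)&(tt<37)&(sat<50)
    nl,l,st,ce=cv2.connectedComponentsWithStats(g.astype(np.uint8))
    for i in np.argsort(-st[1:,4])[:2]+1:
        r=P[l==i][:,:2]; print(n,"carrier",st[i,4],ce[i],cv2.minAreaRect(r.astype(np.float32)),np.median(P[l==i][:,2]))
    g=reg&(im.max(-1)<45)&(tt<20)
    nl,l,st,ce=cv2.connectedComponentsWithStats(g.astype(np.uint8))
    for i in np.argsort(-st[1:,4])[:2]+1:
        r=P[l==i][:,:2]; print(n,"tray",st[i,4],ce[i],cv2.minAreaRect(r.astype(np.float32)),np.median(P[l==i][:,2]))
    for k,yy in(("tall+",1),("tall-",-1)):
        g=(P[...,0]>250)&(P[...,0]<900)&(P[...,1]*yy>170)&(abs(P[...,1])<500)&(tt>90)&(tt<140)
        q=P[g]; print(n,k,len(q),np.percentile(q,[2,50,98],axis=0).tolist() if len(q) else 0)
E
```

```text
scene red 692 ztop 99.60543561650701 topcent [640.3  10.9  97.9] [38.3 38.8  6. ] mat z 11.802075860383127
scene yellow 750 ztop 99.557476149567 topcent [630.2 -70.7  99. ] [40.5 39.4  6. ] mat z 12.098162231239655
scene green 473 ztop 99.89790555414328 topcent [651.5 171.   97.9] [40.  38.6  5.8] mat z 12.264719681713586
scene blue 651 ztop 99.6736869346563 topcent [643.8  91.3  97.9] [40.7 38.2  5.9] mat z 11.930994608218953
scene carrier 2302 [306.8 206. ] ((451.6612243652344, -34.72218322753906), (347.59783935546875, 92.4190444946289), 88.90538787841797) 31.095163257257013
scene carrier 51 [466.3 218.4] ((462.83489990234375, 336.5685119628906), (45.0162239074707, 9.722756385803223), 24.422060012817383) 29.908088472341547
scene tray 2606 [342.8 283.1] ((641.2490844726562, 50.408424377441406), (335.3558044433594, 102.6566162109375), 85.98390197753906) 6.0626756281567395
scene tall+ 1378 [[407.72700875031416, 173.17103265930984, 91.48150829875742], [463.2463088069385, 362.90962675129623, 112.15528711894842], [664.2191953377163, 408.57984494180516, 132.70612411946072]]
scene tall- 88
[... 905 characters left out ...]
0634259805
side tray 1411 [279.9 270.1] ((638.968505859375, 53.12925720214844), (341.3247985839844, 99.47613525390625), 85.59651184082031) 4.546104419188282
side tray 12 [262.2 252.9] ((688.1494750976562, 74.41487121582031), (4.4099507331848145, 9.584651947021484), 25.299083709716797) 5.028474115020799
side tall+ 1626 [[408.27189359551863, 175.34975259692186, 90.9079912742992], [457.6358333940111, 356.23419414067394, 113.20879443757008], [659.359110462935, 413.19087873873605, 131.46327859364658]]
side tall- 502 [[441.5792077946852, -424.65924700679733, 91.14905907061863], [475.7325658360219, -378.47292741432216, 109.17948917934513], [512.721375864041, -353.5319559896508, 113.68827265992215]]
```

View pics/wrist0.png

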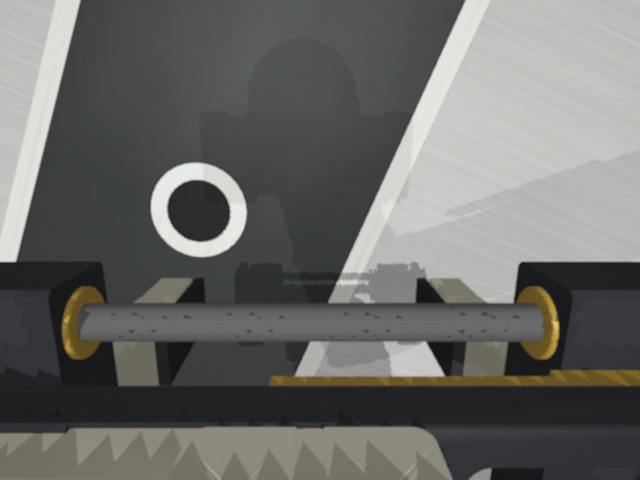

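Jar tops at about 97–99 mm and mats at about 11 mm fit the given sizes: 5 mm tray floor, 6 mm mat, 85 mm jar. I'll move above the work for wrist views.

```bash
cat >> h.py <<'E'
def togo(x,y,z,yaw):
    """shift/turn in tool axes to put TCP at x,y,z (mm), tool y axis at heading yaw (deg)"""
    s=sense(); T=rot(s["eef_rot"]); d=T.T@(np.array([x,y,z])-s["tool_pos"])/1000
    now=np.arctan2(T[1,1],T[0,1]); dy=(np.radians(yaw)-now+np.pi)%(2*np.pi)-np.pi
    print("pos",s["tool_pos"].round(1),"yaw",np.degrees(now).round(2),"tilt",np.degrees(np.arccos(-T[2,2])).round(2),"w",round(s["width"],1),"F",s["wrist_force"].round(1),"t",s["time_s"])
    print("shift m",d.round(4),"turn",round(-dy,4))
E
python3 -c "
from h import *
togo(540,60,500,180)"
```

```text
pos [ 258.3 -623.5  404.2] yaw 112.5 tilt 0.04 w 87.8 F [-0.7 -0.1 -0. ] t 0.25
shift m [-0.5218  0.5238 -0.0954] turn -1.1781
```

```bash
python3 -m jog '[[0.0876,-0.52,0.524,-0.095,-1.178],[0.0876,-0.52,0.524,-0.095,-1.178],[0.0876,-0.52,0.524,-0.095,-1.178],[0.0876,-0.52,0.524,-0.095,-1.178],[0.0876,-0.52,0.524,-0.095,-1.178]]' 30; python3 -c "
from h import *
togo(540,60,500,180)"
```

```text
time_s: 0.88
tool_pos: [376.1, -334.9, 445.0]
eef_rot: [0.0, -0.62, 0.785, -0.0]
wrist_force: [1.7, -0.1, 0.1]
width: 87.6
pos [ 376.1 -334.9  445. ] yaw 166.56 tilt 0.03 w 87.6 F [ 1.7 -0.1  0.1] t 0.875
shift m [-0.4222 -0.0677 -0.055 ] turn -0.2345
```

```bash
python3 -m jog '[[0.0876,-0.42,-0.067,-0.055,-0.234],[0.0876,-0.42,-0.067,-0.055,-0.234],[0.0876,-0.42,-0.067,-0.055,-0.234],[0.0876,-0.42,-0.067,-0.055,-0.234],[0.0876,-0.42,-0.067,-0.055,-0.234]]'; python3 -c "
from h import *
togo(540,60,500,180)"
```

```text
time_s: 1.5
tool_pos: [496.3, -49.1, 485.3]
eef_rot: [0.0, -0.705, 0.709, -0.0]
wrist_force: [1.2, -1.1, 0.1]
width: 87.6
pos [496.3 -49.1 485.3] yaw 179.65 tilt 0.06 w 87.6 F [ 1.2 -1.1  0.1] t 1.5
shift m [-0.1094 -0.043  -0.0146] turn -0.0062
```

```bash
python3 -m jog '[[0.0876,-0.105,-0.043,-0.015,-0.006],[0.0876,-0.105,-0.043,-0.015,-0.006],[0.0876,-0.105,-0.043,-0.015,-0.006],[0.0876,-0.105,-0.043,-0.015,-0.006]]'
cat > wv.py <<'E'
import sys; from h import *
s=sense(); im,d=get_image("wrist"); c=cam("wrist",s)
cv2.imwrite(f"pics/{sys.argv[1]}.png",im[:,:,::-1]); np.savez(sys.argv[1],im=im,d=d,K=c[0],R=c[1],t=c[2])
togo(540,60,500,180)
E
python3 wv.py w1
```

```text
time_s: 2.0
tool_pos: [539.7, 53.7, 499.3]
eef_rot: [0.0, 0.707, -0.707, -0.0]
wrist_force: [-0.0, 0.1, -0.0]
width: 87.9
pos [539.5  53.1 499.5] yaw 179.96 tilt 0.02 w 87.9 F [-0.  -0.  -0.5] t 2.05
shift m [-0.0069 -0.0005 -0.0005] turn -0.0006
```

View pics/w1.png

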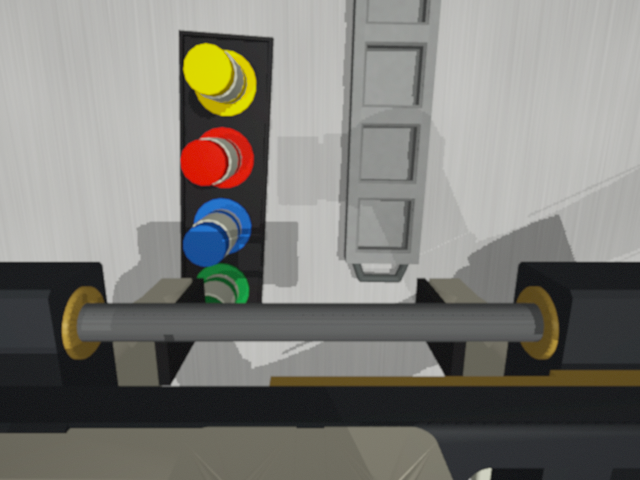

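The wrist view shows the yellow (207,68), red (205,160) and blue (206,240) caps, green partly hidden, and carrier wells at about (392,75), (387,153) and (383,223), with the right-hand well cut off by the top edge. I'll measure caps on their height plane and well rims at z = 30.

```bash
cat > an.py <<'E'
import sys; from h import *
np.set_printoptions(precision=1,suppress=True)
z=np.load(sys.argv[1]+".npz"); im,d=z["im"],z["d"]; c=(z["K"],z["R"],z["t"]); P=cloud(c,d); Z=P[...,2]
for k,m in masks(im).items():
    q=m&(Z>80)&(Z<110)&(np.arange(480)[:,None]<285)
    if q.sum()<200: continue
    zt=np.median(Z[q])
    cn=max(cv2.findContours(q.astype(np.uint8),cv2.RETR_EXTERNAL,cv2.CHAIN_APPROX_NONE)[0],key=cv2.contourArea)
    tops=q&(Z>zt-4); cn=max(cv2.findContours(tops.astype(np.uint8),cv2.RETR_EXTERNAL,cv2.CHAIN_APPROX_NONE)[0],key=cv2.contourArea)
    W=np.array([plane(c,p[0],97)[:2] for p in cn],np.float32)
    mn,r=cv2.minEnclosingCircle(W); e=cv2.fitEllipse(W)
    print(k,"zmed",zt,"circ",np.array(mn),2*r,"ell",np.array(e[0]),np.array(e[1]))
reg=(P[...,0]>370)&(P[...,0]<540)&(Z>22)&(Z<38)&(np.arange(480)[:,None]<285)
print("carrier top z",np.median(Z[reg]))
cs,h=cv2.findContours(reg.astype(np.uint8),cv2.RETR_CCOMP,cv2.CHAIN_APPROX_NONE)
for cn,hh in zip(cs,h[0]):
    if len(cn)<60: continue
    W=np.array([plane(c,p[0],30)[:2] for p in cn],np.float32); r=cv2.minAreaRect(W)
    print("hole" if hh[3]>=0 else "outer",np.array(r[0]),np.array(r[1]),round(r[2],2),"bbox",W.min(0),W.max(0))
for k,(lo,hi) in dict(floor=(7,20)).items():
    g=(P[...,0]>390)&(P[...,0]<520)&(Z>lo)&(Z<hi)&(np.arange(480)[:,None]<285)
    n,l,st,ce=cv2.connectedComponentsWithStats(g.astype(np.uint8))
    for i in range(1,n):
        if st[i,4]>500: print("floor",ce[i],st[i,:4],np.median(P[l==i],axis=0),P[l==i].min(0),P[l==i].max(0))
E
python3 an.py w1
```

```text
red zmed 95.24818642583307 circ [639.1   9.1] 42.66537094116211 ell [639.2   9.2] [41.  41.6]
yellow zmed 95.15963122663783 circ [629.9 -71.1] 42.979881286621094 ell [630.1 -71.2] [41.3 41.8]
blue zmed 95.22228404473043 circ [642.6  89. ] 43.35623550415039 ell [642.9  88.8] [40.9 42.1]
carrier top z 29.359637861890008
outer [454.8   2.4] [297.1  85.8] 89.07 bbox [ 409.6 -145.5] [499.3 150.7]
hole [459.3 137.3] [20.6 54. ] 87.93 bbox [432.2 127.3] [486.  148.2]
hole [456.7  82.5] [59.  58.9] 89.02 bbox [427.   52.6] [486.6 111.7]
hole [455.4   3.5] [58.4 59.2] 89.98 bbox [425.8 -25.7] [485.   32.7]
hole [454.1 -75.4] [58.6 58.9] 89.03 bbox [ 424.3 -105.2] [483.9 -46. ]
floor [396.1  10.3] [368   0  57  22] [ 449.4 -141.4   11.6] [ 422.3 -151.4    8.7] [ 479.1 -129.1   19.9]
floor [391.9  74.7] [364  46  58  59] [451.  -78.4  11.7] [ 423.1 -106.1    8.6] [480.6 -48.   20. ]
floor [387.1 152.2] [361 126  54  54] [452.3   3.1  11.7] [424.4 -25.2   8.7] [481.6  33.2  20. ]
floor [382.6 223.3] [357 199  53  50] [453.8  85.1  11.8] [425.9  56.2   9.1] [484.1 113.4  20. ]
```

Caps measure 41–43 mm across at 95–97 mm, and rims 58–59 mm at 29–30 mm, so both agree with the sizes given. I'll take one more view shifted left for green, then one to the right for the last well.

```bash
python3 -m jog '[[0.0876,-0.06,0,0,0],[0.0876,-0.12,0,0,0],[0.0876,-0.12,0,0,0],[0.0876,-0.12,0,0,0]]'; python3 wv.py w2; python3 an.py w2
python3 -m jog '[[0.0876,0.06,0,0,0],[0.0876,0.12,0,0,0],[0.0876,0.18,0,0,0],[0.0876,0.2,0,0,0],[0.0876,0.2,0,0,0]]';python3 -m jog '[[0.0876,0,0,0,0]]'; python3 wv.py w3; python3 an.py w3
```

```text
time_s: 2.55
tool_pos: [539.7, 172.6, 499.7]
eef_rot: [-0.0, -0.707, 0.707, -0.0]
wrist_force: [-0.9, -0.5, -0.1]
width: 87.8
pos [539.7 172.2 499.8] yaw 179.91 tilt 0.01 w 87.5 F [-0.3 -0.3  0.3] t 2.6
shift m [ 0.1122 -0.0004 -0.0002] turn -0.0016
red zmed 95.03406436450862 circ [639.1  10.7] 42.8541374206543 ell [638.9  11.4] [39.8 41.6]
green zmed 95.19143784842305 circ [649.8 168.9] 42.835968017578125 ell [649.4 169.4] [40.3 41.6]
blue zmed 95.17928933902613 circ [642.8  90.2] 42.709747314453125 ell [642.9  90.2] [41.  41.6]
carrier top z 29.228184880027072
outer [455.7  63. ] [180.2  85.6] 89.08 bbox [411.6 -26.5] [499.5 152.9]
hole [456.6  84. ] [59.2 58.8] 88.96 bbox [427.   54.1] [486.2 113.2]
hole [455.5   5. ] [57.5 59.2] 89.94 bbox [425.8 -23.8] [485.1  33.8]
floor [392.6  34.3] [364   4  59  61] [452.4   0.5  11.7] [424.3 -26.4   8.1] [481.9  31.2  20. ]
floor [387.8 115.4] [361  88  56  56] [453.7  82.2  11.7] [425.7  54.2   8.5] [482.9 112.4  19.9]
time_s: 3.22
tool_pos: [539.2, -28.8, 500.0]
eef_rot: [0.0, -0.705, 0.709, -0.0]
wrist_force: [0.1, -0.3, 0.0]
width: 87.7
[... 542 characters left out ...]
9]
hole [455.5   2.6] [59.3 58.8] 89.09 bbox [426.  -27.1] [485.2  32. ]
hole [454.3 -76.5] [59.2 58.8] 88.91 bbox [ 424.3 -106.6] [483.9 -47. ]
hole [ 452.9 -155.7] [59.3 58.8] 89.18 bbox [ 423.2 -185.1] [ 482.4 -125.8]
hole [ 453.4 -211.3] [20.9 53.5] 89.93 bbox [ 426.6 -221.7] [ 480.1 -200.8]
floor [393.3  74.5] [366  46  57  59] [ 449.8 -158.9   11.7] [ 422.  -186.     8.9] [ 478.9 -127.6   20. ]
floor [388.6 151.9] [362 125  55  55] [450.9 -76.7  11.7] [ 423.3 -105.8    8.1] [480.7 -46.8  19.9]
floor [384.2 223.1] [359 199  52  49] [452.6   5.2  11.8] [424.4 -23.6   8.9] [481.8  33.5  20. ]
floor [380.9 275.6] [357 267  49  18] [453.7  70.9  11.8] [426.   58.8   8.8] [482.7  82.   20. ]
```

Cross-view drift puts a 1.3% scale on the wrist lens, and the 80 mm well spacing confirms it. Corrected positions (x, y in mm):

| Item | x | y |
|---|---|---|
| Green jar | 651 | 170 |
| Blue jar | 644 | 90 |
| Red jar | 640.5 | 9.5 |
| Yellow jar | 631 | -72 |
| Right-most well | 452 | -156.5 |
| Second well | 453 | -76.5 |
| Third well | 454.5 | 3.7 |
| Left-most well | 455.5 | 84 |

Green goes first.

```bash
python3 -c "
from h import *
togo(651,170.5,320,180)"
```

```text
pos [539.8 -26.  499.6] yaw 179.98 tilt 0.01 w 87.4 F [ 0.4  0.8 -0.9] t 3.4
shift m [-0.1965 -0.1111  0.1797] turn -0.0003
```

```bash
python3 -m jog '[[0.0876,-0.1965,-0.111,0.18,0],[0.0876,-0.1965,-0.111,0.18,0],[0.0876,-0.1965,-0.111,0.18,0],[0.0876,-0.1965,-0.111,0.18,0],[0.0876,-0.1965,-0.111,0.18,0]]'; python3 -m jog '[[0.0876,0,0,0,0]]'; python3 wv.py w4; python3 -c "
from h import *
togo(651,170.5,320,180)
im,d=get_image('side');cv2.imwrite('pics/s4.png',im[100:400,100:500,::-1].repeat(2,0).repeat(2,1))"
```

```text
time_s: 4.03
tool_pos: [651.0, 173.4, 316.7]
eef_rot: [0.001, 0.708, -0.706, -0.0]
wrist_force: [0.4, -0.7, -0.1]
width: 87.8
time_s: 4.15
tool_pos: [650.7, 173.1, 315.9]
eef_rot: [0.003, 0.708, -0.706, -0.001]
wrist_force: [-0.2, -1.1, -1.1]
width: 87.3
pos [650.6 172.1 317.7] yaw -179.87 tilt 0.18 w 87.7 F [-1.   0.   1.3] t 4.2
shift m [ 0.1121  0.1114 -0.1818] turn 0.0023
pos [650.6 172.1 317.7] yaw -179.87 tilt 0.18 w 87.7 F [-1.   0.   1.3] t 4.2
shift m [ 0.0016 -0.0003 -0.0023] turn 0.0023
```

View pics/s4.png

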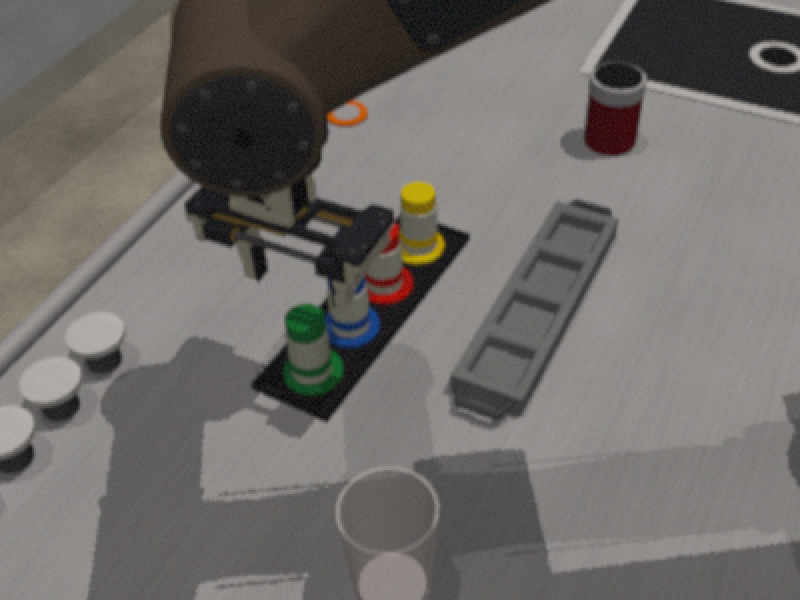

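View pics/w4.png

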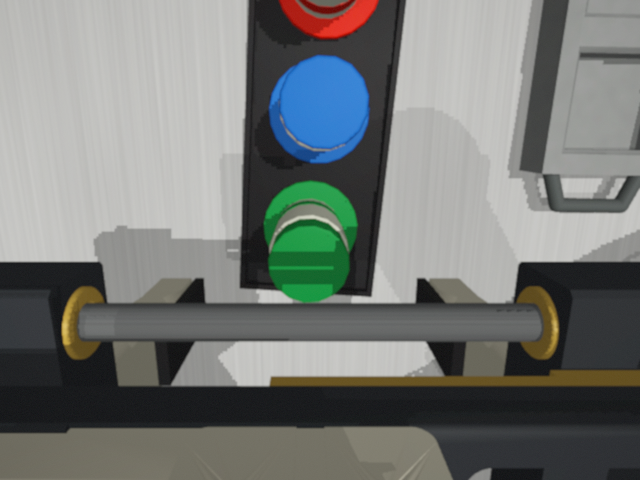

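The green cap at (309,260) is centred between the fingers, which stand clear of its neighbours. I'll check y from this close view.

```bash
sed -i 's/<285)/<300)/' an.py; python3 an.py w4
```

```text
green zmed 95.48106519277731 circ [651.3 168.6] 42.36014938354492 ell [651.1 168.5] [41.  41.1]
blue zmed 95.46538661044251 circ [644.4  90.3] 42.195152282714844 ell [644.3  90.2] [40.9 41.3]
carrier top z 29.377744271824668
outer [468.5  89.9] [ 70.6 126.4] 0.07 bbox [433.2  26.8] [503.8 153.1]
hole [461.7 138.5] [54.1 21.1] 0.08 bbox [434.6 128. ] [488.7 149.1]
floor [541.1  84.2] [523   0  37 172] [498.   71.3  13.7] [496.3  20.1   7. ] [499.9 128.   20. ]
floor [613.5   6.1] [586   0  54  14] [457.4  24.7  11.8] [440.3  20.8   9.9] [475.   28.9  14.2]
floor [605.1 103.5] [564  54  76  96] [452.5  83.8  11.9] [424.7  54.2   9. ] [479.5 113.1  20. ]
```

```bash
python3 -m jog '[[0.0876,0.002,0,0.03,0],[0.0876,0.002,0,0.06,0],[0.0876,0.002,0,0.09,0],[0.0876,0.002,0,0.098,0],[0.0876,0.002,0,0.098,0]]'; python3 -m jog '[[0.0876,0,0,0,0]]'; python3 -c "
from h import *
togo(651,169.5,220,180)"
```

```text
time_s: 4.88
tool_pos: [651.1, 167.9, 222.7]
eef_rot: [0.0, -0.707, 0.707, -0.0]
wrist_force: [0.1, -0.7, 0.1]
width: 87.3
time_s: 5.0
tool_pos: [651.4, 168.2, 223.5]
eef_rot: [0.001, -0.707, 0.707, -0.0]
wrist_force: [-0.6, 0.5, 0.3]
width: 87.3
pos [651.4 168.2 223.5] yaw 179.98 tilt 0.15 w 87.3 F [-0.6  0.5  0.3] t 5.0
shift m [-0.0013  0.0004  0.0035] turn -0.0003
```

```bash
python3 -m jog '[[0.0876,-0.001,0,0.003,0],[0.044,-0.001,0,0.003,0],[0.03,-0.001,0,0.003,0],[0.03,-0.001,0,0.003,0],[0.03,-0.001,0,0.003,0]]' 25; python3 -m jog '[[0.03,0,0,0,0],[0.03,0,0,0,0]]' 25; python3 -c "
from h import *
togo(452,-156.5,320,180)"
```

```text
time_s: 5.62
tool_pos: [650.9, 169.0, 218.6]
eef_rot: [-0.0, -0.707, 0.707, -0.0]
wrist_force: [-0.3, 0.3, -0.0]
width: 53.1
time_s: 5.88
tool_pos: [650.9, 169.0, 218.6]
eef_rot: [-0.0, -0.707, 0.707, 0.0]
wrist_force: [0.1, 0.5, -1.0]
width: 45.4
pos [650.9 169.  218.6] yaw 179.97 tilt 0.0 w 45.4 F [ 0.1  0.5 -1. ] t 5.875
shift m [ 0.3256  0.1987 -0.1014] turn -0.0005
```

```bash
python3 -m jog '[[0.03,0,0,0,0],[0.03,0,0,-0.02,0],[0.03,0,0,-0.05,0],[0.03,0,0,-0.085,0],[0.03,0,0,-0.11,0]]' 30; python3 -m jog '[[0.03,0,0,0,0],[0.03,0,0,0,0]]'; python3 -c "
from h import *
togo(452,-156.5,328,180)
im,d=get_image('side');cv2.imwrite('pics/s5.png',im[100:400,100:500,::-1].repeat(2,0).repeat(2,1))"
```

```text
time_s: 6.5
tool_pos: [651.0, 169.0, 330.1]
eef_rot: [0.001, -0.707, 0.707, -0.0]
wrist_force: [0.5, -0.1, -0.9]
width: 45.5
time_s: 6.75
tool_pos: [650.5, 168.9, 327.5]
eef_rot: [-0.001, -0.707, 0.707, 0.0]
wrist_force: [-0.1, -0.5, -1.3]
width: 45.5
pos [650.5 168.9 327.5] yaw 179.95 tilt 0.08 w 45.5 F [-0.1 -0.5 -1.3] t 6.75
shift m [ 3.255e-01  1.982e-01 -1.000e-04] turn -0.0008
```

View pics/s5.png

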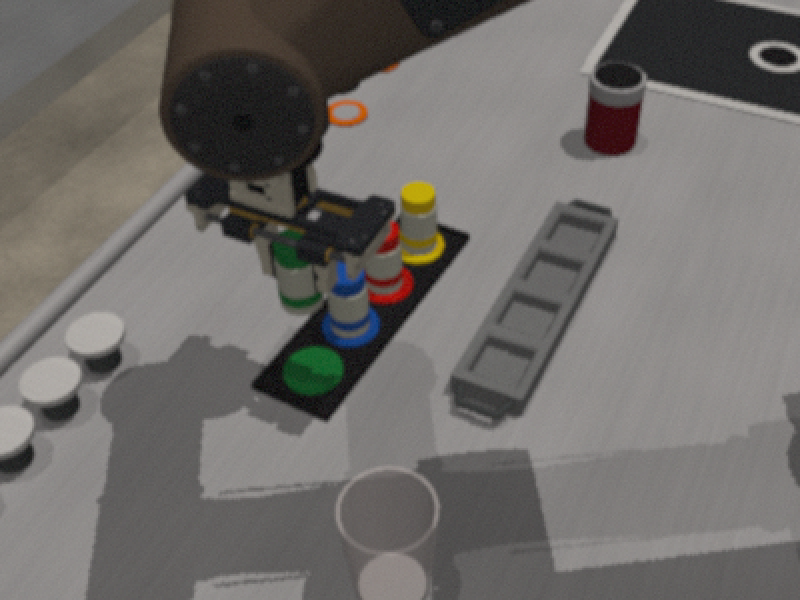

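Green is lifted and hanging straight, with its bottom well above its neighbours (290,280). Now over to the right-most well.

```bash
python3 -m jog '[[0.03,0.03,0.02,-0.005,0],[0.03,0.08,0.05,-0.005,0],[0.03,0.14,0.085,-0.005,0],[0.03,0.2,0.122,-0.005,0],[0.03,0.25,0.152,-0.005,0]]' ;  python3 -m jog '[[0.03,0.04,0.024,0,0],[0.03,0.065,0.04,0,0],[0.03,0.0755,0.046,0,0],[0.03,0.0755,0.046,0,0],[0.03,0.0755,0.046,0,0]]'; python3 wv.py w5; python3 an.py w5; python3 -c "
from h import *
togo(452,-156.5,325,180)
for n in ('side','scene'):
  im,d=get_image(n);cv2.imwrite('pics/%s6.png'%n,im[100:400,100:500,::-1].repeat(2,0).repeat(2,1))"
```

```text
time_s: 7.42
tool_pos: [502.7, -73.2, 332.5]
eef_rot: [-0.001, -0.707, 0.707, 0.001]
wrist_force: [1.5, -0.7, -1.2]
width: 45.8
time_s: 8.05
tool_pos: [458.8, -146.7, 333.3]
eef_rot: [-0.0, -0.707, 0.707, 0.0]
wrist_force: [0.2, -0.2, 0.0]
width: 45.2
pos [ 458.9 -146.6  333.3] yaw -179.99 tilt 0.02 w 45.4 F [ 0.7  0.1 -1.6] t 8.1
shift m [-0.2065 -0.0811 -0.1667] turn 0.0003
carrier top z 29.28892358159169
outer [ 451.9 -164.2] [124.4  84.9] 89.03 bbox [ 408.9 -226.4] [ 494.9 -101.4]
hole [ 452.3 -212. ] [22.4 56.1] 89.97 bbox [ 424.3 -223.2] [ 480.4 -200.8]
floor [321.4 210.2] [281 178  80  78] [ 449.5 -160.2   11.6] [ 422.3 -184.2    9.1] [ 481.4 -126.5   19.9]
pos [ 458.9 -146.6  333.3] yaw -179.99 tilt 0.02 w 45.4 F [ 0.7  0.1 -1.6] t 8.1
shift m [0.0099 0.0069 0.0084] turn 0.0003
```

View pics/scene6.png

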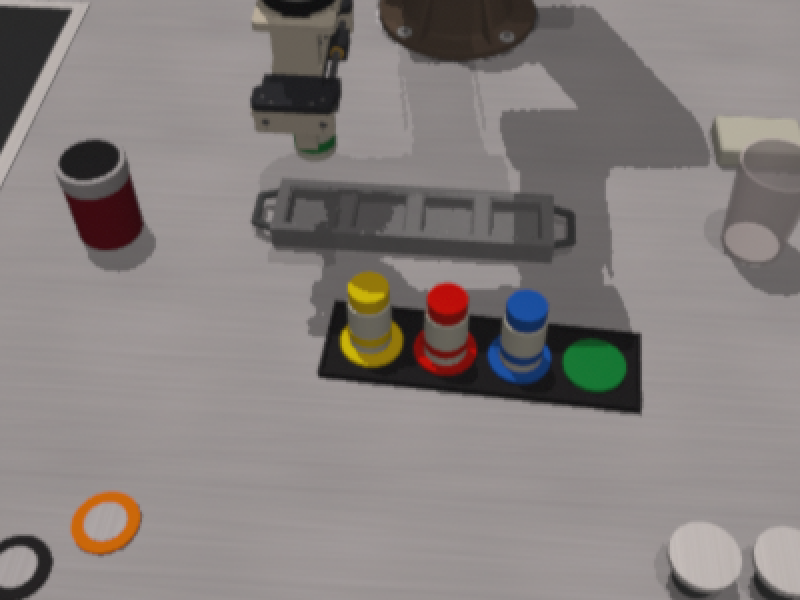

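View pics/w5.png

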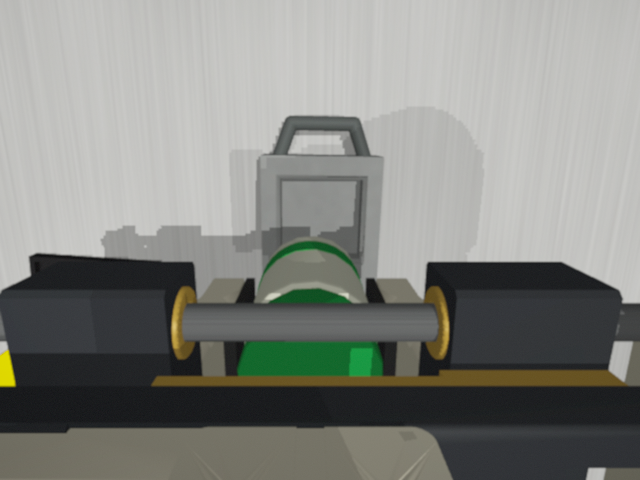

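The held jar is centred on column 311 in the wrist view, so there is no sideways camera bias. The empty well lies just ahead of it (320,215). I'll shift over it and lower to just above the rim.

```bash
python3 -m jog '[[0.03,0.0099,0.0069,0.0,0],[0.03,0.0099,0.0069,0.03,0],[0.03,0.0099,0.0069,0.06,0],[0.03,0.0099,0.0069,0.08,0],[0.03,0.0099,0.0069,0.08,0]]' ;  python3 -m jog '[[0.03,0,0,0,0],[0.03,0,0,0,0]]'; python3 wv.py w6;  python3 -c "
from h import *
togo(452,-156.5,219.5,180)
for n in ('side','scene'):
  im,d=get_image(n);cv2.imwrite('pics/%s7.png'%n,cv2.resize(im[90:300,190:470,::-1],None,fx=2.8,fy=2.8))"
```

```text
time_s: 8.82
tool_pos: [450.6, -157.3, 252.5]
eef_rot: [-0.001, -0.707, 0.707, 0.001]
wrist_force: [-0.0, 0.1, -0.7]
width: 45.1
time_s: 9.07
tool_pos: [451.7, -157.1, 254.6]
eef_rot: [0.001, -0.707, 0.707, -0.001]
wrist_force: [1.0, -0.4, -0.8]
width: 45.7
pos [ 451.7 -157.1  254.6] yaw 179.98 tilt 0.1 w 45.4 F [ 0.  -0.9 -1.7] t 9.125
shift m [-0.2172 -0.0887 -0.2453] turn -0.0004
pos [ 451.7 -157.1  254.6] yaw 179.98 tilt 0.1 w 45.4 F [ 0.  -0.9 -1.7] t 9.125
shift m [-0.0006 -0.0003  0.0351] turn -0.0004
```

View pics/scene7.png

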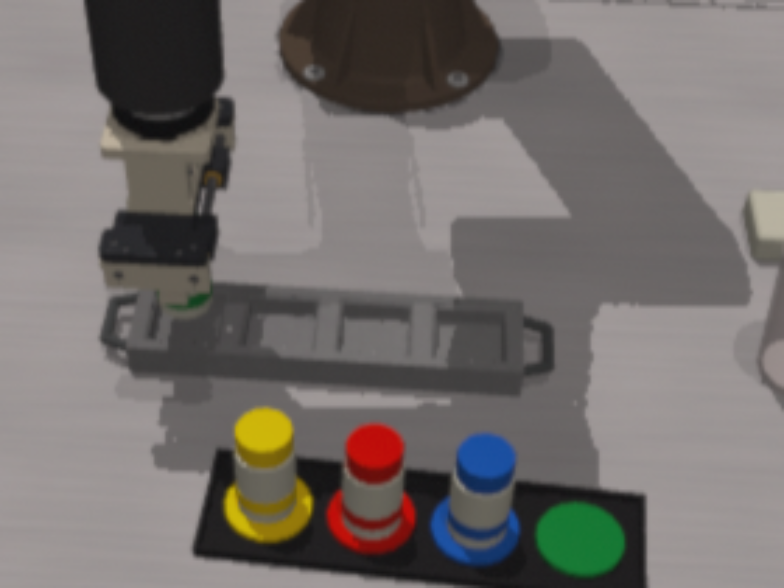

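View pics/side7.png

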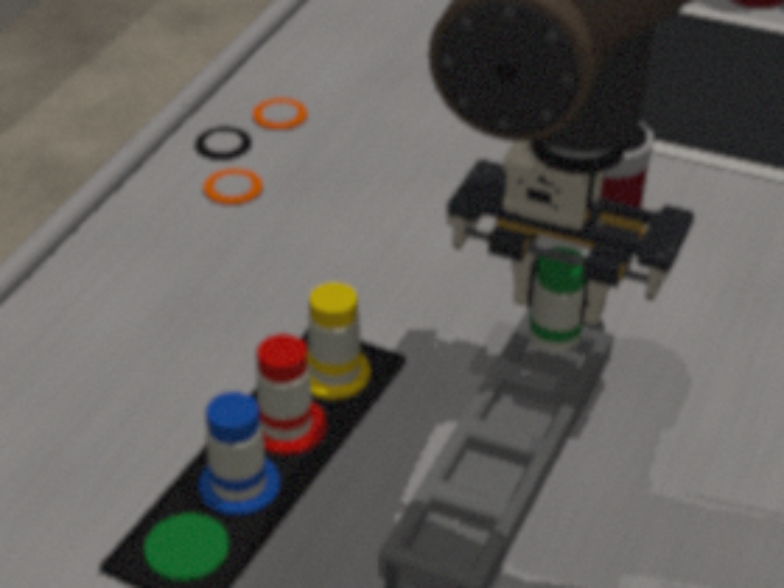

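View pics/w6.png

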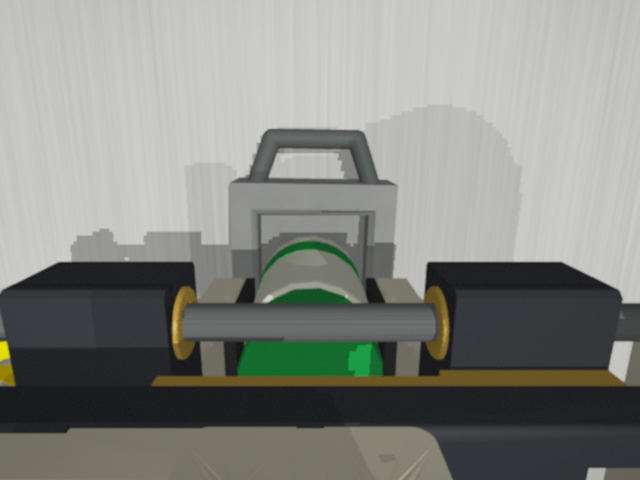

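In x the jar (258–364) is centred in the well (257–366). I'll check y by depth.

```bash
cat > yc.py <<'E'
import sys; from h import *
np.set_printoptions(precision=1,suppress=True)
z=np.load(sys.argv[1]+".npz"); c=(z["K"],z["R"],z["t"]); P=cloud(c,z["d"]); Z=P[...,2]; col=slice(300,322)
Q=P[:300,col].reshape(-1,3)
j=Q[(Q[:,2]>42)&(Q[:,2]<130)]
print("held jar front y by z:",[(a,np.percentile(j[(j[:,2]>=a)&(j[:,2]<a+8)][:,1],2).round(1)) for a in range(42,120,8) if ((j[:,2]>=a)&(j[:,2]<a+8)).sum()>10])
r=Q[(Q[:,2]>26)&(Q[:,2]<33)]; print("rim y",np.percentile(r[:,1],[1,99]))
E
python3 yc.py w6
```

```text
held jar front y by z: [(42, np.float64(-178.9)), (50, np.float64(-179.1)), (58, np.float64(-179.5)), (66, np.float64(-179.5)), (74, np.float64(-179.1)), (82, np.float64(-179.2)), (90, np.float64(-179.2)), (98, np.float64(-179.2)), (106, np.float64(-179.1)), (114, np.float64(-177.7))]
rim y [-201.5 -185.5]
```

The jar front is at -179.2, which puts its axis at -156.2. The well edge at -185.5 puts its centre at -156.5, so it is aligned. Lowering now.

```bash
python3 -m jog '[[0.03,0,0,0.012,0],[0.03,0,0,0.022,0],[0.03,0,0,0.03,0],[0.03,0,0,0.03,0],[0.03,0,0,0.03,0]]'; python3 -m jog '[[0.03,0,0,0.001,0],[0.03,0,0,0.002,0],[0.03,0,0,0.002,0],[0.03,0,0,0.002,0]]';python3 -c "
from h import *
togo(452,-156.5,219.5,180)"
```

```text
time_s: 9.85
tool_pos: [451.5, -157.1, 223.6]
eef_rot: [-0.0, -0.707, 0.707, 0.0]
wrist_force: [-0.9, -0.0, -1.6]
width: 45.8
time_s: 10.35
tool_pos: [451.4, -157.1, 221.7]
eef_rot: [0.0, -0.707, 0.707, -0.0]
wrist_force: [-0.4, -0.1, -0.5]
width: 45.4
pos [ 451.4 -157.1  221.7] yaw 179.97 tilt 0.01 w 45.4 F [-0.4 -0.1 -0.5] t 10.35
shift m [-0.0006 -0.0006  0.0022] turn -0.0005
```

```bash
python3 -m jog '[[0.03,0,0,0.001,0],[0.03,0,0,0.0015,0],[0.03,0,0,0.0015,0],[0.03,0,0,0.0015,0]]';python3 -m jog '[[0.03,0,0,0.0005,0],[0.03,0,0,0.001,0],[0.03,0,0,0.001,0],[0.03,0,0,0.001,0]]'; python3 -c "
from h import *
togo(452,-156.5,219.5,180)"
```

```text
time_s: 10.85
tool_pos: [451.4, -157.1, 220.1]
eef_rot: [-0.0, -0.707, 0.707, 0.0]
wrist_force: [0.1, -0.1, -1.2]
width: 45.4
time_s: 11.35
tool_pos: [451.4, -157.1, 219.5]
eef_rot: [0.0, -0.707, 0.707, -0.0]
wrist_force: [-2.2, 0.8, 6.0]
width: 45.4
pos [ 451.4 -157.1  219.5] yaw 179.98 tilt 0.01 w 45.4 F [-2.2  0.8  6. ] t 11.35
shift m [-0.0006 -0.0006  0.    ] turn -0.0003
```

Contact shows at TCP z = 219.5 with +6 N, so the jar is on the floor. Releasing and rising.

```bash
python3 -m jog '[[0.05,0,0,0,0],[0.06,0,0,0,0],[0.075,0,0,0,0],[0.0876,0,0,0,0],[0.0876,0,0,0,0]]';python3 -m jog '[[0.0876,0,0,-0.03,0],[0.0876,0,0,-0.07,0],[0.0876,0,0,-0.11,0],[0.0876,0,0,-0.11,0]]'; python3 -c "
from h import *
togo(644.3,90,321,180)
im,d=get_image('scene');cv2.imwrite('pics/scene8.png',cv2.resize(im[90:300,190:470,::-1],None,fx=2.8,fy=2.8))"
```

```text
time_s: 11.98
tool_pos: [451.4, -157.1, 219.1]
eef_rot: [-0.0, -0.707, 0.707, 0.0]
wrist_force: [-0.2, 0.4, -0.1]
width: 84.1
time_s: 12.48
tool_pos: [452.3, -157.1, 332.3]
eef_rot: [0.002, -0.707, 0.707, -0.002]
wrist_force: [0.9, 0.3, -0.2]
width: 87.5
pos [ 452.3 -157.1  332.3] yaw 180.0 tilt 0.37 w 87.5 F [ 0.9  0.3 -0.2] t 12.475
shift m [-0.2471 -0.1919  0.0125] turn -0.0
```

View pics/scene8.png

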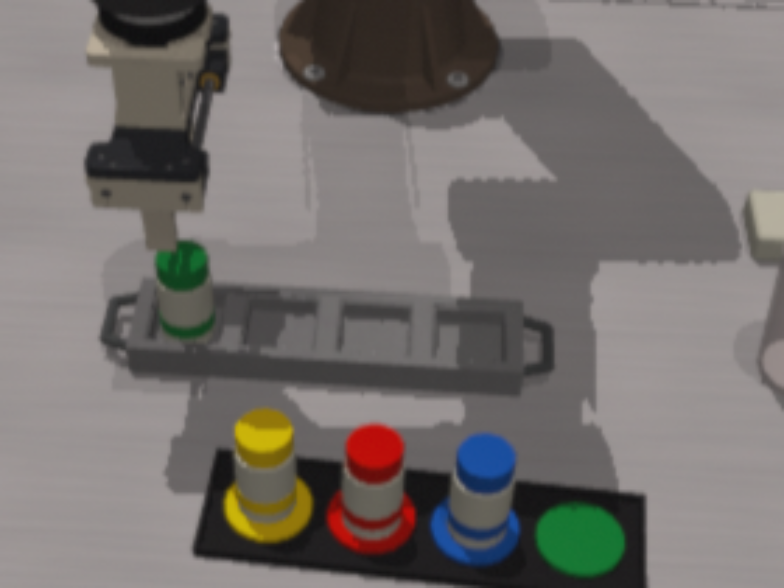

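Green stands upright in the right-most well (185,300 in the enlarged view). Next is blue, which goes to the second well.

```bash
python3 -m jog '[[0.0876,-0.247,-0.192,0.005,0],[0.0876,-0.247,-0.192,0.005,0],[0.0876,-0.247,-0.192,0.005,0],[0.0876,-0.247,-0.192,0.005,0],[0.0876,-0.247,-0.192,0.005,0]]';python3 -m jog '[[0.0876,0,0,0,0],[0.0876,0,0,0,0]]'; python3 wv.py w7; python3 an.py w7|head -3; python3 -c "
from h import *
togo(644.3,90,220,180)"
```

```text
time_s: 13.15
tool_pos: [644.0, 91.2, 322.3]
eef_rot: [-0.001, -0.707, 0.707, 0.001]
wrist_force: [0.9, -0.7, 0.5]
width: 87.5
time_s: 13.4
tool_pos: [642.8, 89.6, 322.1]
eef_rot: [-0.002, -0.707, 0.707, 0.001]
wrist_force: [0.1, -0.3, -0.5]
width: 87.5
pos [642.6  89.1 322.8] yaw 179.96 tilt 0.14 w 87.5 F [-0.  -0.9 -0.4] t 13.45
shift m [ 0.0293  0.103  -0.1769] turn -0.0008
red zmed 95.46477025653829 circ [640.6   9.7] 42.13408279418945 ell [640.6   9.6] [41.2 41.4]
blue zmed 95.49474891122348 circ [644.2  88.6] 42.54754638671875 ell [644.3  88.4] [40.9 41.3]
carrier top z 29.45640955674179
pos [642.6  89.1 322.8] yaw 179.96 tilt 0.14 w 87.5 F [-0.  -0.9 -0.4] t 13.45
shift m [-0.001  -0.0019  0.1028] turn -0.0008
```

```bash
python3 -m jog '[[0.0876,0,-0.002,0.03,0],[0.0876,0,-0.002,0.06,0],[0.0876,0,-0.002,0.09,0],[0.0876,0,-0.002,0.103,0],[0.0876,0,-0.002,0.103,0]]'; python3 -m jog '[[0.0876,0,0,0,0]]'; python3 -c "
from h import *
togo(644.3,89.5,219.5,180)"
```

```text
time_s: 14.08
tool_pos: [644.9, 88.8, 220.8]
eef_rot: [-0.001, -0.707, 0.708, 0.0]
wrist_force: [0.4, -0.5, 1.4]
width: 87.6
time_s: 14.2
tool_pos: [645.7, 89.4, 222.5]
eef_rot: [0.001, -0.707, 0.707, -0.0]
wrist_force: [0.1, 0.1, -0.2]
width: 87.5
pos [645.7  89.4 222.5] yaw 179.97 tilt 0.11 w 87.5 F [ 0.1  0.1 -0.2] t 14.2
shift m [-0.0001  0.0014  0.003 ] turn -0.0005
```

```bash
python3 -m jog '[[0.0876,0,0.001,0.003,0],[0.044,0,0.001,0.003,0],[0.03,0,0.001,0.003,0],[0.03,0,0.001,0.003,0],[0.03,0,0.001,0.003,0]]' 30; python3 -m jog '[[0.03,0,0,0,0],[0.03,0,0,0,0],[0.03,0,0,-0.02,0],[0.03,0,0,-0.05,0],[0.03,0,0,-0.085,0]]'; python3 -m jog '[[0.03,0,0,-0.025,0],[0.03,0,0,-0.025,0],[0.03,0,0,-0.025,0]]'; python3 -c "
from h import *
togo(453,-76.5,326,180)"
```

```text
time_s: 14.82
tool_pos: [644.3, 89.5, 218.2]
eef_rot: [-0.0, -0.707, 0.707, -0.0]
wrist_force: [-0.6, -0.3, 0.2]
width: 53.4
time_s: 15.45
tool_pos: [643.9, 89.4, 303.0]
eef_rot: [-0.001, -0.707, 0.707, 0.0]
wrist_force: [1.3, -0.1, -1.9]
width: 45.6
time_s: 15.82
tool_pos: [643.8, 89.4, 327.0]
eef_rot: [-0.001, -0.707, 0.707, 0.001]
wrist_force: [-1.0, -0.5, -3.0]
width: 45.3
pos [643.8  89.4 327. ] yaw 179.95 tilt 0.09 w 45.3 F [-1.  -0.5 -3. ] t 15.825
shift m [0.1661 0.1906 0.0013] turn -0.0009
```

```bash
python3 -m jog '[[0.03,0.02,0.023,0,0],[0.03,0.055,0.063,0,0],[0.03,0.095,0.109,0,0],[0.03,0.13,0.149,0,0],[0.03,0.15,0.172,0,0]]' ;  python3 -m jog '[[0.03,0.016,0.0185,0,0],[0.03,0.016,0.0185,0.01,0],[0.03,0.016,0.0185,0.04,0],[0.03,0.016,0.0185,0.07,0],[0.03,0.016,0.0185,0.07,0]]'; python3 -m jog '[[0.03,0,0,0,0],[0.03,0,0,0,0],[0.03,0,0,0,0]]'; python3 wv.py w8; python3 yc.py w8;  python3 -c "
from h import *
togo(453.2,-76.4,219.5,180)"
```

```text
time_s: 16.45
tool_pos: [469.6, -61.9, 326.8]
eef_rot: [-0.001, -0.707, 0.708, 0.001]
wrist_force: [1.7, 0.1, -1.1]
width: 45.5
time_s: 17.08
tool_pos: [453.2, -76.2, 255.8]
eef_rot: [-0.002, -0.707, 0.707, 0.002]
wrist_force: [-0.0, 0.9, -0.8]
width: 45.9
time_s: 17.45
tool_pos: [454.0, -76.3, 258.9]
eef_rot: [0.001, -0.707, 0.707, -0.0]
wrist_force: [-0.3, 0.1, -1.6]
width: 45.7
pos [453.9 -76.3 258.8] yaw 179.98 tilt 0.08 w 45.5 F [ 0.1 -0.3 -1.5] t 17.5
shift m [-0.1364 -0.0864 -0.241 ] turn -0.0004
held jar front y by z: [(50, np.float64(-98.6)), (58, np.float64(-98.9)), (66, np.float64(-133.2)), (74, np.float64(-134.5)), (82, np.float64(-98.9)), (90, np.float64(-175.8)), (98, np.float64(-168.6)), (106, np.float64(-98.9)), (114, np.float64(-98.6))]
rim y [-201.  -105.9]
pos [453.9 -76.3 258.8] yaw 179.98 tilt 0.08 w 45.5 F [ 0.1 -0.3 -1.5] t 17.5
shift m [0.0001 0.0007 0.0393] turn -0.0004
```

View pics/w8.png

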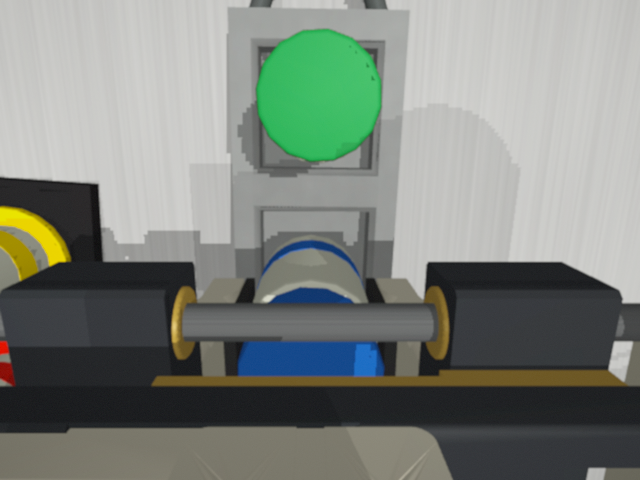

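Green sits well centred (319,95). Blue's axis is at -75.8 against the well centre at -76.9, and its x is centred, so I'll correct by 1 mm and lower.

```bash
python3 -m jog '[[0.03,0.001,0.0007,0.012,0],[0.03,0.001,0.0007,0.025,0],[0.03,0.001,0.0007,0.034,0],[0.03,0.001,0.0007,0.036,0],[0.03,0.001,0.0007,0.036,0]]'; python3 -m jog '[[0.03,0,0,0.0005,0],[0.03,0,0,0.0005,0],[0.03,0,0,0.0005,0]]';python3 -c "
from h import *
togo(453.2,-77,219,180)"
```

```text
time_s: 18.12
tool_pos: [453.1, -77.4, 221.9]
eef_rot: [-0.0, -0.707, 0.707, 0.0]
wrist_force: [0.2, -0.0, -0.7]
width: 45.5
time_s: 18.5
tool_pos: [453.0, -77.4, 221.8]
eef_rot: [0.0, -0.707, 0.707, -0.0]
wrist_force: [-0.0, 0.5, -1.1]
width: 45.4
pos [453.  -77.4 221.8] yaw 179.97 tilt 0.03 w 45.4 F [-0.   0.5 -1.1] t 18.5
shift m [-0.0004 -0.0002  0.0028] turn -0.0005
```

```bash
python3 -m jog '[[0.03,0,0,0.001,0],[0.03,0,0,0.002,0],[0.03,0,0,0.002,0],[0.03,0,0,0.002,0]]';python3 -m jog '[[0.03,0,0,0.0005,0],[0.03,0,0,0.001,0],[0.03,0,0,0.001,0],[0.03,0,0,0.001,0]]'
```

```text
time_s: 19.0
tool_pos: [453.0, -77.4, 219.6]
eef_rot: [-0.0, -0.707, 0.707, 0.0]
wrist_force: [-0.1, 1.0, -0.6]
width: 46.0
time_s: 19.5
tool_pos: [453.0, -77.4, 219.0]
eef_rot: [0.0, -0.707, 0.707, -0.0]
wrist_force: [-1.8, 1.2, 5.1]
width: 45.7
```

Contact again at z = 219.0 with 5 N. Release, rise and go for red at (640.5, 9.5).

```bash
python3 -m jog '[[0.05,0,0,0,0],[0.06,0,0,0,0],[0.075,0,0,0,0],[0.0876,0,0,0,0],[0.0876,0,0,0,0]]';python3 -m jog '[[0.0876,0,0,-0.03,0],[0.0876,0,0,-0.07,0],[0.0876,0,0,-0.105,0],[0.0876,0,0,-0.105,0],[0.0876,0,0,-0.105,0]]'; python3 -c "
from h import *
togo(640.6,10,324,180)"
```

```text
time_s: 20.12
tool_pos: [453.0, -77.4, 218.6]
eef_rot: [-0.0, -0.707, 0.707, 0.0]
wrist_force: [0.6, 0.8, -0.2]
width: 83.9
time_s: 20.75
tool_pos: [452.6, -77.4, 323.2]
eef_rot: [0.0, -0.707, 0.707, 0.0]
wrist_force: [-1.1, 0.3, -0.7]
width: 88.0
pos [452.6 -77.4 323.2] yaw 179.95 tilt 0.03 w 88.0 F [-1.1  0.3 -0.7] t 20.75
shift m [-0.0876 -0.1879 -0.0008] turn -0.0008
```

```bash
python3 -m jog '[[0.0876,-0.0876,-0.188,0,0],[0.0876,-0.0876,-0.188,0,0],[0.0876,-0.0876,-0.188,0,0],[0.0876,-0.0876,-0.188,0,0],[0.0876,-0.0876,-0.188,0,0]]';python3 -m jog '[[0.0876,0,0,0,0],[0.0876,0,0,0,0],[0.0876,0,0,0,0]]'; python3 wv.py w9; python3 an.py w9|head -3; python3 -c "
from h import *
togo(640.6,9.5,219.5,180)
im,d=get_image('scene');cv2.imwrite('pics/scene9.png',cv2.resize(im[90:300,190:470,::-1],None,fx=2.8,fy=2.8))"
```

```text
time_s: 21.38
tool_pos: [641.8, 10.8, 320.7]
eef_rot: [-0.002, -0.707, 0.707, 0.001]
wrist_force: [-0.1, 0.0, -0.4]
width: 87.9
time_s: 21.75
tool_pos: [640.5, 9.7, 324.1]
eef_rot: [0.0, -0.707, 0.707, -0.0]
wrist_force: [0.8, -0.7, 0.5]
width: 87.6
pos [640.6   9.8 324.2] yaw 179.96 tilt 0.04 w 87.5 F [ 0.4 -0.7  0.4] t 21.8
shift m [-0.0501  0.1005 -0.1759] turn -0.0008
red zmed 95.47792733295108 circ [640.6   8. ] 42.42381286621094 ell [640.5   8.1] [41.1 41.6]
yellow zmed 95.49291469852318 circ [631.5 -71.5] 42.20273971557617 ell [631.4 -71.6] [41.1 41.4]
blue zmed 83.39706100987974 circ [481.5 -72.3] 27.891511917114258 ell [483.7 -72. ] [ 6.3 28.6]
pos [640.6   9.8 324.2] yaw 179.96 tilt 0.04 w 87.5 F [ 0.4 -0.7  0.4] t 21.8
shift m [3.000e-04 1.000e-04 1.047e-01] turn -0.0008
```

View pics/scene9.png

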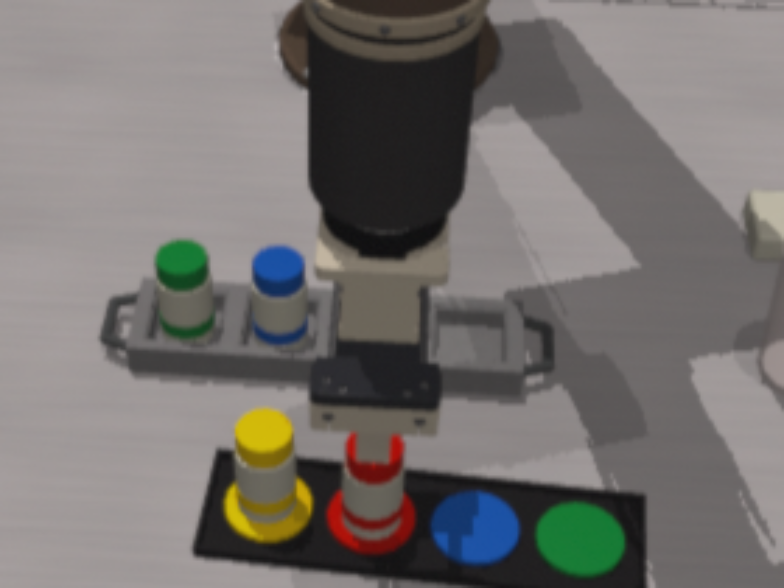

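Green (185,290) and blue (280,295) stand in their wells, and the gripper is above red. By the earlier pattern red's true y is about 9, so I'm already on target. Descend and grip.

```bash
python3 -m jog '[[0.0876,0.0005,0,0.03,0],[0.0876,0.0005,0,0.06,0],[0.0876,0.0005,0,0.09,0],[0.0876,0.0005,0,0.105,0],[0.0876,0.0005,0,0.105,0]]'; python3 -m jog '[[0.0876,0,0,0,0],[0.0876,0,0,0,0]]'; python3 -c "
from h import *
togo(640.6,9.3,219,180)"
```

```text
time_s: 22.48
tool_pos: [640.8, 9.5, 218.0]
eef_rot: [-0.001, -0.707, 0.707, 0.0]
wrist_force: [-0.2, -0.4, 0.6]
width: 87.7
time_s: 22.72
tool_pos: [641.5, 9.7, 220.0]
eef_rot: [0.001, -0.707, 0.707, -0.001]
wrist_force: [-1.1, 0.2, 0.6]
width: 87.9
pos [641.5   9.7 220. ] yaw 179.98 tilt 0.12 w 87.9 F [-1.1  0.2  0.6] t 22.725
shift m [0.0004 0.0009 0.001 ] turn -0.0004
```

```bash
python3 -m jog '[[0.06,0,0.001,0.001,0],[0.044,0,0.001,0.001,0],[0.03,0,0.001,0.001,0],[0.03,0,0.001,0.001,0],[0.03,0,0.001,0.001,0]]' 30; python3 -m jog '[[0.03,0,0,0,0],[0.03,0,0,0,0],[0.03,0,0,-0.02,0],[0.03,0,0,-0.05,0],[0.03,0,0,-0.085,0]]'; python3 -m jog '[[0.03,0,0,-0.025,0],[0.03,0,0,-0.025,0],[0.03,0,0,-0.025,0]]'; python3 -c "
from h import *
togo(454.4,3.4,326,180)"
```

```text
time_s: 23.35
tool_pos: [640.0, 9.6, 217.6]
eef_rot: [-0.0, -0.707, 0.707, 0.0]
wrist_force: [-1.6, -0.2, 0.9]
width: 45.4
time_s: 23.98
tool_pos: [639.6, 9.6, 302.5]
eef_rot: [-0.001, -0.707, 0.707, 0.001]
wrist_force: [-0.4, 0.7, -1.6]
width: 45.4
time_s: 24.35
tool_pos: [639.5, 9.6, 326.3]
eef_rot: [-0.001, -0.707, 0.707, 0.001]
wrist_force: [0.2, 0.2, -2.4]
width: 45.5
pos [639.5   9.6 326.3] yaw 179.95 tilt 0.1 w 45.5 F [ 0.2  0.2 -2.4] t 24.35
shift m [0.0063 0.1851 0.0006] turn -0.0008
```

```bash
python3 -m jog '[[0.03,0.001,0.025,0,0],[0.03,0.003,0.07,0,0],[0.03,0.005,0.12,0,0],[0.03,0.006,0.16,0,0],[0.03,0.006,0.185,0,0]]' ;  python3 -m jog '[[0.03,0,0,0,0],[0.03,0,0,0.01,0],[0.03,0,0,0.04,0],[0.03,0,0,0.07,0],[0.03,0,0,0.07,0]]'; python3 -m jog '[[0.03,0,0,0,0],[0.03,0,0,0,0],[0.03,0,0,0,0]]'; python3 wv.py w10
python3 - <<'E'
from h import *
z=np.load("w10.npz"); P=cloud((z["K"],z["R"],z["t"]),z["d"]); 
Q=P[225:300,290:330].reshape(-1,3); g=Q[(Q[:,2]>42)&(Q[:,2]<110)]; print("jar front",np.percentile(g[:,1],[1,2,5,50]).round(1), np.median(g[:,0]))
Q=P[170:300,270:350].reshape(-1,3); r=Q[(Q[:,2]>26)&(Q[:,2]<33)]; print("rim",np.percentile(r[:,1],[1,50,99]).round(1))
togo(454.4,3.4,219,180)
E
```

```text
time_s: 24.98
tool_pos: [452.7, 3.2, 326.2]
eef_rot: [-0.001, -0.707, 0.707, 0.001]
wrist_force: [0.4, 0.1, -1.4]
width: 45.8
time_s: 25.6
tool_pos: [454.5, 3.3, 254.8]
eef_rot: [-0.003, -0.707, 0.708, 0.001]
wrist_force: [0.0, 0.2, -1.7]
width: 45.7
time_s: 25.98
tool_pos: [455.3, 3.8, 258.4]
eef_rot: [0.001, -0.707, 0.707, -0.0]
wrist_force: [0.4, -0.1, -2.4]
width: 45.3
pos [455.2   3.8 258.3] yaw 179.97 tilt 0.09 w 45.3 F [ 0.2  0.3 -1.7] t 26.025
shift m [-0.0564 -0.0851 -0.2415] turn -0.0005
jar front [-19.5 -19.4 -19.3 -18.6] 456.6462535040185
rim [-46.3 -36.4 -25.8]
pos [455.2   3.8 258.3] yaw 179.97 tilt 0.09 w 45.3 F [ 0.2  0.3 -1.7] t 26.025
shift m [0.0004 0.0009 0.0393] turn -0.0005
```

View pics/w10.png

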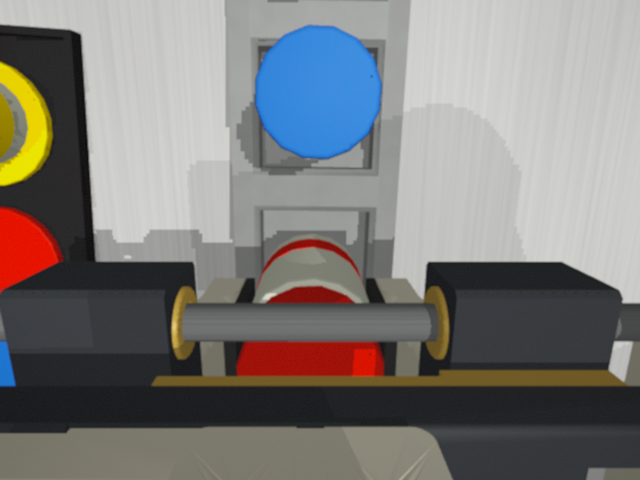

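Blue is well centred. Red's axis is at y = 3.6 against the well centre at 3.2, and its x is centred. Lowering.

```bash
python3 -m jog '[[0.03,0.0005,0.0008,0.012,0],[0.03,0.0005,0.0008,0.025,0],[0.03,0.0005,0.0008,0.034,0],[0.03,0.0005,0.0008,0.036,0],[0.03,0.0005,0.0008,0.036,0]]'; python3 -m jog '[[0.03,0,0,0.001,0],[0.03,0,0,0.002,0],[0.03,0,0,0.002,0],[0.03,0,0,0.002,0]]'
```

```text
time_s: 26.65
tool_pos: [454.3, 3.2, 221.4]
eef_rot: [-0.0, -0.707, 0.707, 0.0]
wrist_force: [-0.5, 0.2, -0.6]
width: 45.5
time_s: 27.15
tool_pos: [454.2, 3.2, 219.7]
eef_rot: [0.0, -0.707, 0.707, -0.0]
wrist_force: [-0.1, 0.4, -1.9]
width: 45.7
```

```bash
python3 -m jog '[[0.03,0,0,0.0005,0],[0.03,0,0,0.001,0],[0.03,0,0,0.001,0],[0.03,0,0,0.001,0]]'; python3 -m jog '[[0.03,0,0,0.0005,0],[0.03,0,0,0.0005,0],[0.03,0,0,0.0005,0]]'
```

```text
time_s: 27.65
tool_pos: [454.2, 3.2, 218.6]
eef_rot: [-0.0, -0.707, 0.707, 0.0]
wrist_force: [0.4, 1.2, -2.5]
width: 45.7
time_s: 28.02
tool_pos: [454.2, 3.2, 218.5]
eef_rot: [0.0, -0.707, 0.707, -0.0]
wrist_force: [-1.3, 0.3, 5.5]
width: 45.6
```

Contact at z = 218.5. Release, then go for yellow.

```bash
python3 -m jog '[[0.05,0,0,0,0],[0.06,0,0,0,0],[0.075,0,0,0,0],[0.0876,0,0,0,0],[0.0876,0,0,0,0]]';python3 -m jog '[[0.0876,0,0,-0.03,0],[0.0876,0,0,-0.07,0],[0.0876,0,0,-0.105,0],[0.0876,0,0,-0.105,0],[0.0876,0,0,-0.105,0]]'; python3 -c "
from h import *
togo(631.5,-71.5,324,180)"
```

```text
time_s: 28.65
tool_pos: [454.2, 3.2, 218.1]
eef_rot: [-0.0, -0.707, 0.707, 0.0]
wrist_force: [0.7, -0.3, -0.3]
width: 84.1
time_s: 29.28
tool_pos: [453.8, 3.1, 322.7]
eef_rot: [-0.0, -0.707, 0.707, 0.0]
wrist_force: [-0.5, 0.4, -0.4]
width: 87.8
pos [453.8   3.1 322.7] yaw 179.95 tilt 0.02 w 87.8 F [-0.5  0.4 -0.4] t 29.275
shift m [ 0.0744 -0.1777 -0.0014] turn -0.0008
```

```bash
python3 -m jog '[[0.0876,0.0744,-0.178,0,0],[0.0876,0.0744,-0.178,0,0],[0.0876,0.0744,-0.178,0,0],[0.0876,0.0744,-0.178,0,0],[0.0876,0.0744,-0.178,0,0]]';python3 -m jog '[[0.0876,0,0,0,0],[0.0876,0,0,0,0],[0.0876,0,0,0,0]]'; python3 wv.py w11; python3 an.py w11|head -2; python3 -c "
from h import *
togo(631.5,-71.7,219,180)
im,d=get_image('scene');cv2.imwrite('pics/scene11.png',cv2.resize(im[90:300,190:470,::-1],None,fx=2.8,fy=2.8))"
```

```text
time_s: 29.9
tool_pos: [631.9, -71.6, 320.7]
eef_rot: [-0.002, -0.707, 0.708, 0.001]
wrist_force: [-0.7, 0.2, -0.2]
width: 87.7
time_s: 30.28
tool_pos: [631.7, -70.8, 323.8]
eef_rot: [-0.0, 0.707, -0.707, 0.0]
wrist_force: [-0.4, 0.6, 1.3]
width: 87.5
pos [631.8 -70.9 323.8] yaw -179.99 tilt 0.05 w 87.6 F [-0.3 -0.1  0.6] t 30.325
shift m [-0.131   0.0916 -0.1763] turn 0.0001
yellow zmed 95.45679738069697 circ [631.2 -73.1] 42.69013595581055 ell [631.3 -73.1] [41.2 41.8]
green zmed 90.86946703699003 circ [ 474.4 -155.4] 23.668548583984375 ell [ 475.  -156.4] [ 3.8 23.1]
pos [631.8 -70.9 323.8] yaw -179.99 tilt 0.05 w 87.6 F [-0.3 -0.1  0.6] t 30.325
shift m [0.0008 0.0004 0.1048] turn 0.0001
```

View pics/scene11.png

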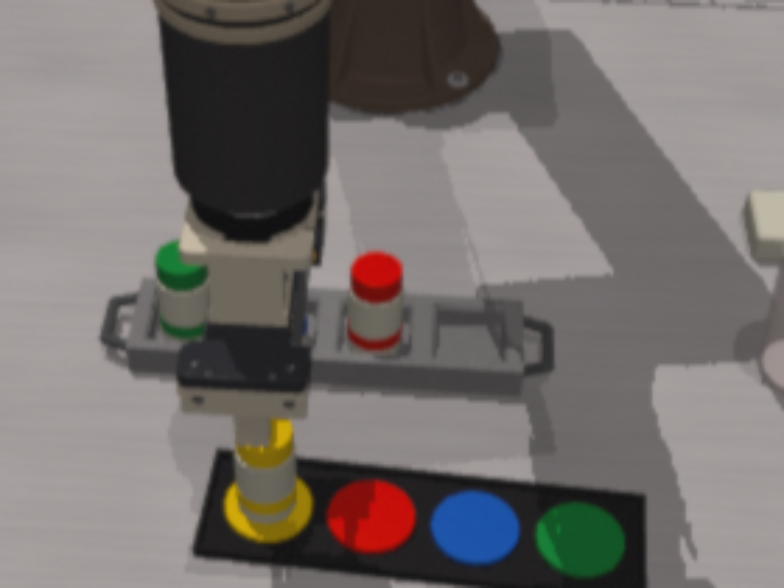

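Red stands in the third well (375,300), and the gripper is over yellow.

```bash
python3 -m jog '[[0.0876,0.001,0,0.03,0],[0.0876,0.001,0,0.06,0],[0.0876,0.001,0,0.09,0],[0.0876,0.001,0,0.105,0],[0.0876,0.001,0,0.105,0]]'; python3 -m jog '[[0.0876,0,0,0,0],[0.0876,0,0,0,0]]'; python3 -m jog '[[0.06,0,0,0.001,0],[0.044,0,0,0.001,0],[0.03,0,0,0.001,0],[0.03,0,0,0.001,0],[0.03,0,0,0.001,0]]' 30
```

```text
time_s: 31.0
tool_pos: [632.0, -72.3, 217.4]
eef_rot: [-0.001, -0.707, 0.707, 0.0]
wrist_force: [-0.8, 0.2, 0.0]
width: 87.7
time_s: 31.25
tool_pos: [632.6, -72.2, 219.4]
eef_rot: [0.001, -0.707, 0.707, -0.001]
wrist_force: [-0.8, 1.0, 0.8]
width: 87.5
time_s: 31.88
tool_pos: [632.0, -72.3, 217.1]
eef_rot: [-0.0, -0.707, 0.707, 0.0]
wrist_force: [-1.2, 0.3, 0.5]
width: 45.7
```

```bash
python3 -m jog '[[0.03,0,0,0,0],[0.03,0,0,0,0],[0.03,0,0,-0.02,0],[0.03,0,0,-0.05,0],[0.03,0,0,-0.085,0]]'; python3 -m jog '[[0.03,0,0,-0.025,0],[0.03,0,0,-0.025,0],[0.03,0,0,-0.025,0]]'; python3 -c "
from h import *
togo(455.5,83.6,326,180)"
```

```text
time_s: 32.5
tool_pos: [632.0, -72.3, 302.0]
eef_rot: [-0.001, -0.707, 0.707, 0.001]
wrist_force: [0.2, -0.2, -1.9]
width: 45.5
time_s: 32.88
tool_pos: [631.7, -72.2, 325.9]
eef_rot: [-0.0, -0.707, 0.707, 0.001]
wrist_force: [-0.9, 0.0, -3.5]
width: 45.7
pos [631.7 -72.2 325.9] yaw 179.95 tilt 0.09 w 45.7 F [-0.9  0.  -3.5] t 32.875
shift m [-0.1557  0.1764  0.0002] turn -0.0009
```

```bash
python3 -m jog '[[0.03,-0.02,0.023,0,0],[0.03,-0.055,0.063,0,0],[0.03,-0.095,0.108,0,0],[0.03,-0.13,0.147,0,0],[0.03,-0.15,0.17,0,0]]' ;  python3 -m jog '[[0.03,-0.006,0.006,0,0],[0.03,-0.006,0.006,0.01,0],[0.03,-0.006,0.006,0.04,0],[0.03,-0.006,0.006,0.07,0],[0.03,-0.006,0.006,0.07,0]]'; python3 -m jog '[[0.03,0,0,0,0],[0.03,0,0,0,0],[0.03,0,0,0,0]]'; python3 wv.py w12
python3 - <<'E'
from h import *
z=np.load("w12.npz"); P=cloud((z["K"],z["R"],z["t"]),z["d"]); 
Q=P[225:300,290:330].reshape(-1,3); g=Q[(Q[:,2]>42)&(Q[:,2]<110)]; print("jar front",np.percentile(g[:,1],[1,2,5,50]).round(1), np.median(g[:,0]))
Q=P[170:300,270:350].reshape(-1,3); r=Q[(Q[:,2]>26)&(Q[:,2]<33)]; print("rim",np.percentile(r[:,1],[1,50,99]).round(1))
togo(455.5,83.6,219,180)
E
```

```text
time_s: 33.5
tool_pos: [460.1, 78.6, 325.8]
eef_rot: [0.001, 0.707, -0.707, -0.0]
wrist_force: [0.9, 0.4, -1.6]
width: 44.9
time_s: 34.12
tool_pos: [455.8, 82.6, 254.4]
eef_rot: [-0.003, -0.706, 0.708, 0.001]
wrist_force: [-0.1, -0.0, -2.0]
width: 45.5
time_s: 34.5
tool_pos: [456.5, 83.9, 258.0]
eef_rot: [0.001, -0.707, 0.707, -0.0]
wrist_force: [0.3, 0.7, -3.0]
width: 45.8
pos [456.5  83.9 257.8] yaw 179.97 tilt 0.08 w 45.6 F [-0.2 -0.1 -2.5] t 34.55
shift m [ 0.0237 -0.0839 -0.2421] turn -0.0005
jar front [61.3 61.3 61.4 62.1] 457.53603152980116
rim [33.7 43.6 54.2]
pos [456.5  83.9 257.8] yaw 179.97 tilt 0.08 w 45.6 F [-0.2 -0.1 -2.5] t 34.55
shift m [0.0003 0.001  0.0388] turn -0.0005
```

View pics/w12.png

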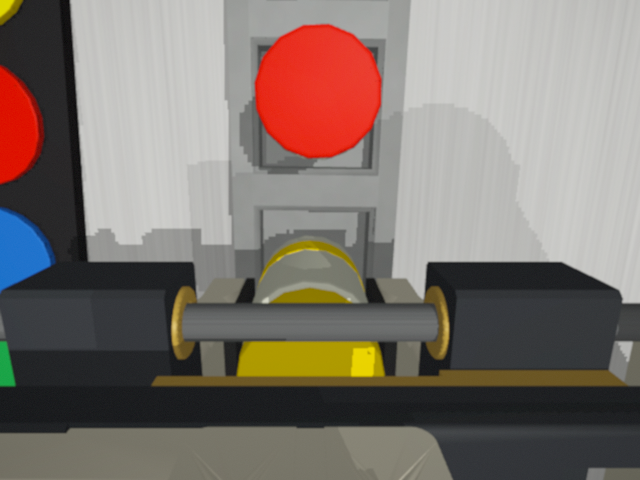

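Red is centred. Yellow's axis is at 84.3 against the well centre at 83.2, so I'll shift 1 mm and lower.

```bash
python3 -m jog '[[0.03,0.001,0.001,0.012,0],[0.03,0.001,0.001,0.025,0],[0.03,0.001,0.001,0.034,0],[0.03,0.001,0.001,0.036,0],[0.03,0.001,0.001,0.036,0]]'; python3 -m jog '[[0.03,0,0,0.001,0],[0.03,0,0,0.002,0],[0.03,0,0,0.002,0],[0.03,0,0,0.002,0]]';  python3 -m jog '[[0.03,0,0,0.0005,0],[0.03,0,0,0.001,0],[0.03,0,0,0.001,0],[0.03,0,0,0.001,0]]'
```

```text
time_s: 35.17
tool_pos: [455.3, 82.9, 220.9]
eef_rot: [-0.0, -0.707, 0.707, 0.0]
wrist_force: [0.2, -0.1, -1.8]
width: 45.9
time_s: 35.67
tool_pos: [455.3, 82.8, 219.2]
eef_rot: [0.0, -0.707, 0.707, -0.0]
wrist_force: [-0.9, 0.9, -1.5]
width: 45.9
time_s: 36.17
tool_pos: [455.3, 82.8, 218.1]
eef_rot: [0.0, -0.707, 0.707, -0.0]
wrist_force: [0.1, -0.5, -1.1]
width: 45.7
```

```bash
python3 -m jog '[[0.03,0,0,0.0005,0],[0.03,0,0,0.0005,0],[0.03,0,0,0.0005,0]]'
```

```text
time_s: 36.55
tool_pos: [455.3, 82.9, 218.0]
eef_rot: [0.0, -0.707, 0.707, -0.0]
wrist_force: [-2.7, -0.3, 5.7]
width: 45.3
```

```bash
python3 -m jog '[[0.05,0,0,0,0],[0.06,0,0,0,0],[0.075,0,0,0,0],[0.0876,0,0,0,0],[0.0876,0,0,0,0]]';python3 -m jog '[[0.0876,0,0,-0.03,0],[0.0876,0,0,-0.07,0],[0.0876,0,0,-0.12,0],[0.0876,0,0,-0.17,0],[0.0876,0,0,-0.22,0]]'; python3 -m jog '[[0.0876,-0.03,-0.03,-0.06,0],[0.0876,-0.06,-0.06,-0.06,0],[0.0876,-0.06,-0.08,-0.06,0],[0.0876,-0.06,-0.08,-0.06,0],[0.0876,-0.06,-0.08,-0.06,0]]';python3 -m jog '[[0.0876,0,0,0,0],[0.0876,0,0,0,0],[0.0876,0,0,0,0]]'; python3 wv.py w13; python3 an.py w13|head -8
python3 - <<'E'
from h import *
for n in("scene","side"):
    im,d=get_image(n); P=cloud(cam(n),d); cv2.imwrite(f'pics/{n}13.png',im[:,:,::-1])
    for k,m in masks(im).items():
        q=P[m&(P[...,0]>400)&(P[...,0]<540)&(abs(P[...,1])<250)]
        if len(q): top=q[q[:,2]>np.percentile(q[:,2],98)-6]; print(n,k,"top",((top.min(0)+top.max(0))/2).round(1),"maxz",np.percentile(q[:,2],98).round(1))
    for yy in(1,-1):
        g=(P[...,0]>250)&(P[...,0]<900)&(P[...,1]*yy>300)&(abs(P[...,1])<500)&(P[...,2]>90)&(P[...,2]<140)
        print(n,yy,np.percentile(P[g],[2,50,98],axis=0).round(0).tolist())
print(sense()["time_s"])
E
```

```text
time_s: 37.17
tool_pos: [455.3, 82.8, 217.6]
eef_rot: [0.0, -0.707, 0.707, -0.0]
wrist_force: [-0.5, -0.4, -0.1]
width: 84.1
time_s: 37.8
tool_pos: [454.9, 82.6, 439.4]
eef_rot: [0.0, -0.707, 0.707, 0.0]
wrist_force: [0.3, 0.7, -0.5]
width: 87.6
time_s: 38.42
tool_pos: [534.9, 142.5, 497.3]
eef_rot: [-0.0, -0.707, 0.707, 0.0]
wrist_force: [-0.3, 0.1, 0.3]
width: 87.8
time_s: 38.8
tool_pos: [535.0, 142.6, 497.9]
eef_rot: [0.0, -0.707, 0.707, -0.0]
wrist_force: [-0.6, 0.6, -0.2]
width: 87.3
pos [535.1 142.7 497.9] yaw 179.98 tilt 0.03 w 87.5 F [-0.3 -0.5  0.2] t 38.85
shift m [ 0.0827 -0.005  -0.0021] turn -0.0004
red zmed 96.47851728621848 circ [455.5   4. ] 42.53076934814453 ell [455.4   4.2] [40.4 41.9]
yellow zmed 96.52422570780743 circ [456.7  83.3] 42.60503387451172 ell [456.6  83.5] [40.8 42. ]
carrier top z 29.346054365296652
outer [473.   82.9] [40.8 13.1] 89.16 bbox [466.1  62.6] [479.5 103.4]
outer [466.1  13.3] [17.9 43.8] 41.87 bbox [444.8  -9. ] [478.7  26.5]
outer [455.5  48.2] [209.2  85.7] 89.1 bbox [411.  -55.7] [499.2 153. ]
hole [456.9 139. ] [23.4 57.4] 89.94 bbox [428.2 127.3] [485.6 150.7]
hole [451.5  83.8] [58.7 69.7] 89.94 bbox [416.7  54.4] [486.4 113.1]
scene red top [455.3   5.1  98.6] maxz 101.4
scene yellow top [456.1  84.2  98.8] maxz 101.2
scene green top [ 453.8 -154.4   99.6] maxz 102.0
scene blue top [454.8 -75.   98.8] maxz 101.4
scene 1 [[407.0, 325.0, 91.0], [449.0, 369.0, 115.0], [493.0, 409.0, 133.0]]
scene -1 [[447.0, -428.0, 92.0], [489.0, -390.0, 112.0], [516.0, -358.0, 116.0]]
side red top [453.4   6.5  96.5] maxz 98.8
side yellow top [496.8 125.7 414.6] maxz 415.2
side green top [ 449.6 -150.6   98.7] maxz 99.9
side blue top [452.5 -73.3  96.6] maxz 99.0
side 1 [[408.0, 328.0, 91.0], [452.0, 364.0, 115.0], [492.0, 413.0, 131.0]]
side -1 [[442.0, -425.0, 91.0], [476.0, -379.0, 109.0], [513.0, -354.0, 114.0]]
38.95
```

View pics/scene13.png

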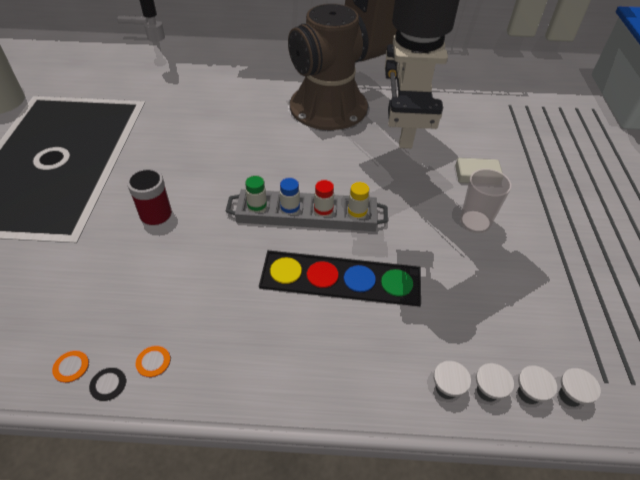

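View pics/w13.png

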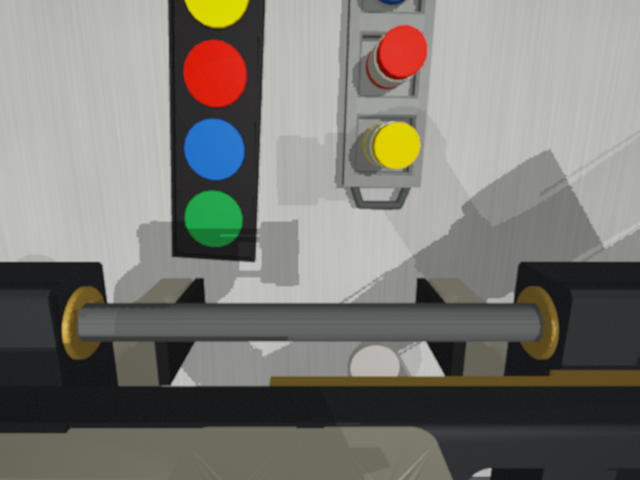

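All four jars stand upright in their wells: green (256,195), blue (290,197), red (324,198), yellow (360,201). That is the reverse of the mat order. The beaker and tumbler extents match their starting values. Handing in.

```bash
python3 -c "
from station import *
s=sense();print(s['time_s'],s['width'],s['wrist_force'].round(1)); print(close_job())"
```

```text
38.95 87.79764259882589 [-0.1  0.3 -0.3]
the job is handed in; nothing more can be done
None
```

All four jars are in the carrier in reverse order: from the robot's right, green, blue, red, yellow. Each was lowered until the wrist felt the well floor (5–6 N), then released. I handed the job in at 38.95 s with the gripper open and clear; `close_job()` reports no verdict.

- **Placement:** In the scene camera, all four cap centres are within about 3 mm of their well centres, and the jars look upright.
- **Height:** Cap tops read 96.5 mm in the wrist view (red and yellow only), where 97 mm is expected. The scene and side cameras read 99–102 mm, about 1–2 mm higher than they read on the mats.
- **Beaker and tumbler:** In both fixed cameras they measure within a few mm of their starting positions.

**Checks that failed or disagreed:**
- The side camera's reading for yellow was invalid: its colour mask caught something at 415 mm height, most likely the gripper.
- The side camera placed the other jars 1–4 mm off the scene camera; for green this was about 4 mm in x and y.
- The wrist camera showed about a 1.3% scale error, which I corrected using the known 80 mm well spacing.
- The last wrist picture did not show green, and blue was mostly cut off. Their final check rests on the scene camera and on the wrist views taken while placing the next jars: green on its own well, and blue the same.

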